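Lock out the rim roller, stack its spacers, clamp it again

ROBOT

A 7-joint arm with a two-finger parallel gripper is mounted at the origin on the work surface. World frame = base frame: x ahead of the robot, y to its left, z up, the work surface at z = 0. Lengths are in m, angles in rad, forces in N, time in s.
With the tool pointing down it reaches from about 0.4 to 0.875 m from the base axis. Payload 19.3 kg.
Tool frame: the origin (TCP) lies midway between the tips of the shut fingers; the grasp point (between the pads) lies 19 mm behind it; z points along the fingers, y is the line along which they close (so a half turn about z gives the same grasp; the last joint's range is limited). The gripper opens to 85 mm and grips with 20 to 120 N. Pads are 22 mm wide; open, the fingers measure 114 mm over their backs; the gripper's body (76 mm by 85 mm) begins 54 mm behind the grasp point. The pads swing forward as they close: fully open they stand 13 mm farther back than shut.
Start: joints at [1.224, 0.521, -0.036, 1.599, 0.021, 1.021, -0.113], TCP at [0.171, -0.601, 0.199] pointing down, gripper open.
Joint ranges: [-2.91, 2.91], [-0.3, 2.13], [-1.5, 1.42], [0.17, 2.43], [-1.26, 4.41], [0.16, 1.93], [-2.52, 2.52]. Speed limits (rad/s): [1.89, 1.89, 2.39, 2.39, 3.01, 3.01, 3.01].

INTERFACE

Orientations are given as [roll, pitch, yaw] about the fixed x, y, z axes, in that order (R = Rz(yaw) Ry(pitch) Rx(roll)).
In Python, from workcell import * gives the robot as it stands. The module is installed in compiled form; this text tells all that it offers.
- The arm moves only by the tool play_rows, never from a script. Its argument "deltas" is a list of rows, each a list of 7 numbers: the shift along the tool's x, y, z in units of 500 mm (1.0 is 500 mm), then the turn, a rotation vector about the tool's x, y, z in units of 120 degrees (1.0 is 120 degrees), then the closure, from 0 (fully open) to 1 (shut). A call has 1 to 10 rows; each row is the pose to reach, as a shift and turn from the pose commanded when the call began, along the tool's axes at that moment; what a row does not reach only later rows make up. A row lasts 1/10 s, in which the tool goes at most 50 mm and 8.59 degrees, less where a joint would pass 70% of its speed; a pose out of reach is approached as far as the arm can. A call with a number of a shift or a turn outside -1 to 1 is refused whole. A call with a gripper value outside its range is refused whole. The fingers move at their own pace and stop on an object; "newtons" is the grip in N (left out, the last holds). Time passes only in rows, so rows that repeat a pose let the fingers close. It gives the time, the measured TCP pose, the force, the opening and the grip force at its end, in the units of the state.
- observe(): the state, without advancing time (a new reading comes with each control period).
- grab_frame(name): name is "scene" or "top"; returns the picture (384x512x3 uint8, red, green, blue); there is no depth.
- get_calibration(name): a dict with "fovy" (degrees; the focal length in pixels is half the picture's height over the tangent of half this angle, whatever the lens; pixels are square), "cx", "cy" (the principal point, pixels), "xyz" and "rotation" of the camera in the world. Camera axes: x right, y down, z forward; pixel columns grow to the right and rows downward; lengths in m; the calibration is good to about 2 mm. A picture is of the moment at which its call begins. get_calibration takes no time and is no camera call.
- job_done(): hands the job in; it is judged then, once.
The state is a dict: "clock": time; "qpos": joint angles; "qd": joint speeds; "joint_efforts": joint torques, N m; "position": TCP position; "tool_rot": TCP orientation; "force": force on the tool from outside, world axes, zero at the start; "moment": the same for the moment, N m; "grip_width": finger opening in m; "finger_force": force on a finger pad.
Only numpy, scipy, OpenCV 4.12 (cv2) and the standard library are available. Lean on these libraries where they do the work, as an engineer would, in place of code of your own. Each camera call takes 0.05 s, during which the arm holds its last target. There are 200 camera calls.

TASK

Change over the bench rim-rolling machine: lift its black-knobbed lever out of the red notch and seat it in the yellow notch (arbor released), then take the red lock-out plate from its stand and hang it on the machine's yellow peg. With it hanging there, slide every brass spacer ring lying about the bench onto the machine's upright arbor, all seated down flat. Then hang the plate back on its stand's peg, and after that seat the lever in the green middle notch; keep the tin, the screwdriver and the jar beside it where they are.

Things in the scene. Friction and masses are not known exactly. Their poses are not given: they have to be found in the camera images.
- shift (a joint): sweep of the machine's lever about its upright pivot, rad; 0 = green middle notch, -0.5 = yellow notch (knob towards the machine's +y side), +0.5 = red notch (knob towards its -y side). Starts in the red notch. Friction about 1 N at the knob; play in a notch about 0.04 rad either way
- shift_lift (a joint): lift of the lever, rad: 0 = fully down; the knob rises about 16 mm per 0.1 rad, up to a stop at 0.26. Sprung downwards (3 to 5 N at the knob), so it drops into a notch or rests on a tooth when let go. Seated in a notch it reads below 0.02; it clears the teeth between notches above about 0.13 (knob raised 21 mm); 0.2 is a good travelling lift
- knob (a point): middle of the lever's upright black knob, 24 mm diameter, with a 32 mm cap 10 mm thick on top (its top 22 mm above this point; the 12 mm lever bar's axis 30 mm below it). Turns with the lever: local x points from the knob towards the pivot, local z is along the knob, which tilts as the lever lifts
- lever_pivot (a point): the lever's pivot, fixed on the machine, at the height of the lever bar's axis; axes are the machine's (z up). At shift = 0 the lever points along the machine's -x; the knob's axis is 160 mm from the pivot and the knob point is 30 mm above the bar. Positive shift turns counter-clockwise seen from above. The toothed gate is an arc of 105 mm radius, its upper rail 40 mm above this point
- arbor_seat (a point): centre of the top of the arbor's shoulder (40 mm diameter, 30 mm high, 60 mm above the bench), on which the rings seat; axes are the machine's. The arbor above it is 26 mm in diameter and 66 mm long, the top 12 mm a cone down to 12 mm. The green bed plate (20 mm high) spans local x -45 to 175, y -380 to 50 mm
- lock_peg (a point): the machine's yellow lock-out peg. Round bar, 8 mm thick, straight along local -x from the top of an upright 18 mm post (post top 10 mm above the bar axis); its last 8 mm rise 5 mm. Point on the bar axis, mid-way along the straight part: post axis 28 mm behind (+x), tip end 26 mm ahead (-x). Axes are the machine's; the bar is 155 mm above the bench
- park_peg (a point): Steel peg of the plate's stand (foot 70 mm diameter). Round bar, 8 mm thick, straight along local -x from the top of an upright 18 mm post (post top 8 mm above the bar axis); its last 8 mm rise 5 mm. Point on the bar axis, mid-way along the straight part: post axis 28 mm behind (+x), tip end 26 mm ahead (-x). Axes are the stand's; the bar is 135 mm above the bench. The plate hangs on it at the start
- plate_eye (a point): red lock-out plate, 50 mm wide (local y), 95 mm high (local z), 6 mm thick (local x), 0.04 kg. This point is the centre of its square eye, 22 mm wide and 24 mm high; it is 23 mm below the top edge and 72 mm above the bottom edge. Hung, the eye's upper edge rests on the bar, so this point is 8 mm below the bar's axis, and local x lies along the bar. Either face may point outwards
- plate: the same red lock-out plate, origin at the middle of its bottom edge
- ring_a_mid (a point): brass spacer ring lying flat, outer diameter 56 mm, bore 31 mm, 14 mm high, 0.12 kg; point at its centre, half-way up, z axis along the bore. May be absent (None)
- ring_b_mid (a point): brass spacer ring lying flat, outer diameter 56 mm, bore 31 mm, 14 mm high, 0.12 kg; point at its centre, half-way up, z axis along the bore. May be absent (None)
- ring_c_mid (a point): brass spacer ring lying flat, outer diameter 56 mm, bore 31 mm, 14 mm high, 0.12 kg; point at its centre, half-way up, z axis along the bore. May be absent (None)
- ring_d_mid (a point): brass spacer ring lying flat, outer diameter 56 mm, bore 31 mm, 14 mm high, 0.12 kg; point at its centre, half-way up, z axis along the bore. May be absent (None)
- ring_a: the same ring a, origin at the centre of its underside
- ring_b: the same ring b, origin at the centre of its underside
- ring_c: the same ring c, origin at the centre of its underside
- ring_d: the same ring d, origin at the centre of its underside
- tin: open steel tin, 70 mm diameter, 70 mm high, a bystander to leave alone
- driver: screwdriver with red handle, 140 mm long, lying on the bench, a bystander to leave alone
- jar: jar with lid, 60 mm diameter, 90 mm high, a bystander to leave alone
Mind the look-alikes: they are no part of the job. There is more than one size of the plate; the job needs the smallest. What is shaped like the ring_b but turquoise is not meant.

How it is judged:
By the outcome, as a careful person would: the job done as asked, in the order asked, and still so for the second after the job is handed in, with the robot touching nothing.
Of ring_a, ring_b, ring_c, ring_d only 2 to 4 are there at a start; the rules pass over those that are not, and their reading is None.
At some moment in a run one of ring_a, ring_b, ring_c, ring_d may be knocked a few centimetres aside while the robot is not near it.
It also fails if it takes over 210 s, if anything falls off the work surface, if the arm or the gripper's body presses on something with over 40 N, if the wrist force passes 120 N, or if a joint passes its speed limit or range.

## Working session

There is one attempt and no reset: what is moved stays moved. The work goes in short steps, Python scripts to look and compute and a tool call to move; the robot and the scene stay as the last step left them, time stands still between calls to the robot, and variables do not carry over. Pictures are saved under pics/ and viewed, at most 14 in all, crops included, and the job is handed in when it is done.

Besides the shell and the picture viewer there is one more tool, called as name(argument=value, ...), one argument or row to a line, values as JSON. play_rows: Moves the arm, as the interface text tells. Its arguments: {"type":"object","properties":{"deltas":{"type":"array"},"newtons":{"type":"number"}},"required":["deltas"]}

```bash
mkdir -p pics
cat > h.py <<'E'
from workcell import *
import numpy as np, cv2
from scipy.spatial.transform import Rotation as Ro
def cal(n):
    c=get_calibration(n); f=192/np.tan(np.radians(c['fovy'])/2)
    return c,f,np.array(c['xyz']),np.array(c['rotation'])
def ray(n,u,v):
    c,f,o,R=cal(n)
    if R.shape!=(3,3): R=Ro.from_euler('xyz',R).as_matrix()
    d=R@np.array([(u-c['cx'])/f,(v-c['cy'])/f,1.]); return o,d/np.linalg.norm(d)
def onz(n,u,v,z):
    o,d=ray(n,u,v); return o+d*(z-o[2])/d[2]
def proj(n,p):
    c,f,o,R=cal(n)
    if R.shape!=(3,3): R=Ro.from_euler('xyz',R).as_matrix()
    q=R.T@(np.array(p)-o); return np.array([c['cx']+f*q[0]/q[2],c['cy']+f*q[1]/q[2]])
def tri(u1,v1,u2,v2,n1='scene',n2='top'):
    o1,d1=ray(n1,u1,v1);o2,d2=ray(n2,u2,v2)
    s=np.linalg.lstsq(np.c_[d1,-d2],o2-o1,rcond=None)[0]
    a=o1+s[0]*d1;b=o2+s[1]*d2; return (a+b)/2,np.linalg.norm(a-b)
def pose():
    s=observe(); return np.array(s['position']),Ro.from_euler('xyz',s['tool_rot']).as_matrix(),s
E
python3 - <<'E'
from h import *
for n in('scene','top'):
    print(n,get_calibration(n))
    im=grab_frame(n); np.save(n+'0.npy',im)
    cv2.imwrite(f'pics/{n}0.png',cv2.resize(im[:,:,::-1],(800,600),interpolation=cv2.INTER_CUBIC))
s=observe();print(s)
E
```

```text
scene {'fovy': 51.93457884387999, 'cx': 249.92914691932287, 'cy': 194.40230371542947, 'xyz': array([ 1.27601909, -0.65125916,  0.68835754]), 'rotation': array([-2.1275057 ,  0.02376029,  0.85522766])}
top {'fovy': 42.81335725107703, 'cx': 254.3475630275524, 'cy': 190.2249391861634, 'xyz': array([ 0.40623744, -0.06393455,  1.45347374]), 'rotation': array([-3.02373777,  0.01930863, -1.55167214])}
{'clock': 0.1, 'qpos': array([ 1.22380948,  0.52197164, -0.0363405 ,  1.59993607,  0.02124409,
        1.02112962, -0.11278137]), 'qd': array([-0.00010256, -0.00197719, -0.00187351, -0.00228183,  0.00056104,
        0.0013902 , -0.00173338]), 'joint_efforts': array([ 3.24821121e-03, -9.28496504e+01,  1.98394373e+00, -3.70538449e+01,
        1.81982748e-02,  5.35524421e-03,  8.58973863e-06]), 'position': array([ 0.1706572 , -0.60089546,  0.19807779]), 'tool_rot': array([-3.14053939e+00,  1.05860555e-04,  2.76828679e-01]), 'force': array([-0.04557265,  0.05865583,  0.60476633]), 'moment': array([-0.00835928, -0.05784961, -0.01924559]), 'finger_force': 0.0, 'grip_width': 0.08548760868900687}
```

View pics/scene0.png

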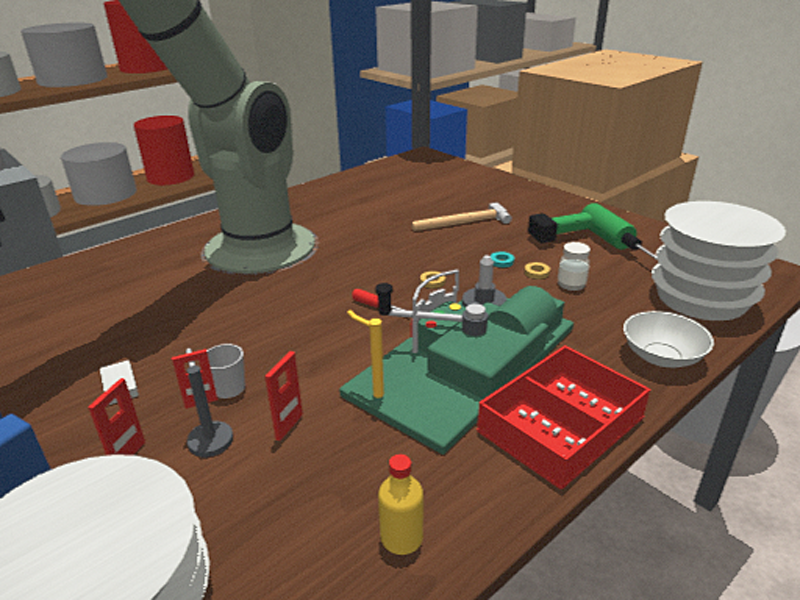

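View pics/top0.png

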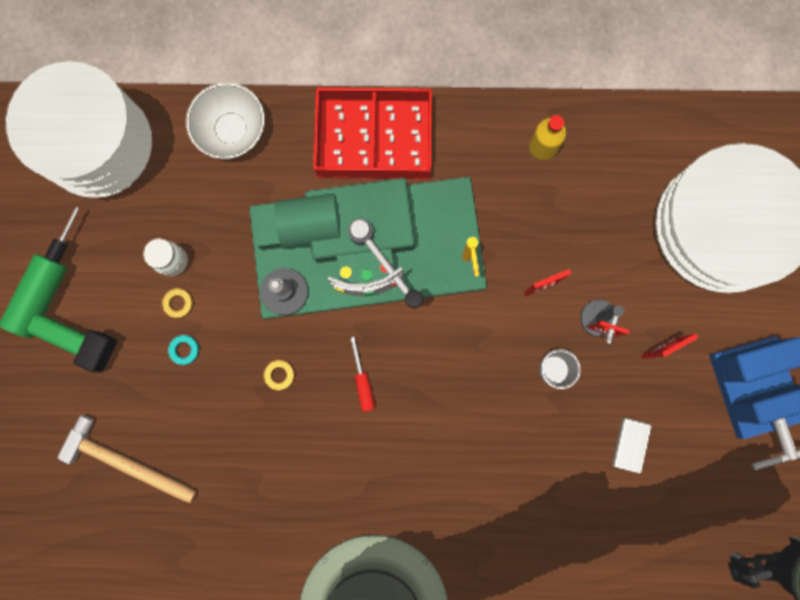

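Top (800×600 view): brass rings at (177,303) and (279,375), with a turquoise look-alike at (183,349). The three red plates are at (607,327) hung on the stand, and (548,282) and (670,345) standing loose. The hung one looks smallest. The knob is at (414,299), arbor at (281,287) and yellow peg at (473,255). Next I'll enlarge the scene view to confirm the plate and measure.

Run:
```python
from h import *
t=np.load('top0.npy');s=np.load('scene0.npy')
a=cv2.resize(s[200:310,40:190,::-1],None,fx=5.3,fy=5.3,interpolation=cv2.INTER_CUBIC)
cv2.imwrite('pics/c1.png',a)
b=cv2.resize(s[150:300,205:385,::-1],None,fx=4.0,fy=4.0,interpolation=cv2.INTER_CUBIC); cv2.imwrite('pics/c2.png',b)
c=cv2.resize(t[105:250,155:425,::-1],None,fx=2.96,fy=2.96,interpolation=cv2.INTER_CUBIC); cv2.imwrite('pics/c3.png',c)
hs=lambda im:cv2.cvtColor(im,cv2.COLOR_RGB2HSV)
h=hs(t)
m=cv2.inRange(h,(60,90,25),(90,255,200)); m[:, :155]=0
cs=max(cv2.findContours(m,0,2)[0],key=cv2.contourArea)
r=cv2.boxPoints(cv2.minAreaRect(cs)); P=np.array([onz('top',*p,.02)for p in r]);print('bed',r.round(1).tolist(),P.round(4).tolist(),[np.linalg.norm(P[i]-P[i-1]).round(3)for i in range(4)])
for name,lo,hi in(('brass',(18,100,120),(32,255,255)),('turq',(82,90,90),(98,255,255)),('red',(0,170,90),(6,255,255))):
  for n,im in(('top',t),('scene',s)):
    for c in cv2.findContours(cv2.inRange(hs(im),lo,hi),0,2)[0]:
      if cv2.contourArea(c)>15:
        (u,v),wh,an=cv2.minAreaRect(c); print(name,n,round(u,1),round(v,1),np.round(wh,1),round(an),onz(n,u,v,.014 if n=='top' else .007).round(4))
```

```text
bed [[158.0, 127.5], [300.29998779296875, 108.5], [310.3999938964844, 184.0], [168.10000610351562, 203.0]] [[0.7604, 0.2602, 0.02], [0.8248, -0.1663, 0.02], [0.5966, -0.1978, 0.02], [0.5332, 0.2207, 0.02]] [np.float64(0.231), np.float64(0.431), np.float64(0.23), np.float64(0.423)]
brass top 86.3 301.4 [77.8  4.3] 26 [0.2431 0.4486 0.014 ]
brass top 178.0 239.5 [19. 18.] 90 [0.4268 0.1884 0.014 ]
brass top 113.0 194.0 [18. 18.] 90 [0.5578 0.3873 0.014 ]
brass top 221.0 173.5 [6. 7.] 0 [0.6246 0.0673 0.014 ]
brass top 300.7 164.1 [24.3  9.6] 87 [ 0.6566 -0.1694  0.014 ]
brass top 349.6 89.4 [19.6 25.8] 29 [ 0.8877 -0.3148  0.014 ]
brass scene 256.0 329.0 [50. 28.] 90 [ 0.8537 -0.2886  0.007 ]
brass scene 239.7 223.5 [58.8 19.4] 72 [ 0.5402 -0.0727  0.007 ]
brass scene 290.5 195.5 [3. 7.] 90 [0.5341 0.1465 0.007 ]
brass scene 279.3 179.3 [ 3.2 11.1] 72 [0.4335 0.1947 0.007 ]
brass scene 274.4 174.8 [ 4.5 12.5] 63 [0.3991 0.2045 0.007 ]
brass scene 343.5 171.5 [ 7. 15.] 90 [0.5509 0.4    0.007 ]
turq top 117.0 224.0 [18. 18.] 90 [0.4689 0.3707 0.014 ]
turq scene 321.0 165.5 [ 9. 14.] 90 
[... 170 characters left out ...]
. ] 18 [ 0.5244 -0.432   0.014 ]
red top 349.9 180.1 [ 6.3 32.7] 68 [ 0.6109 -0.3147  0.014 ]
red top 355.5 78.0 [10.  9.] 90 [ 0.9237 -0.3329  0.014 ]
red top 238.0 85.0 [58. 76.] 90 [0.8973 0.023  0.014 ]
red scene 255.5 298.0 [14. 13.] 90 [ 0.7879 -0.2315  0.007 ]
red scene 73.4 268.5 [47.  27.3] 71 [ 0.4003 -0.5088  0.007 ]
red scene 181.4 253.0 [54.8 20.3] 83 [ 0.5364 -0.2713  0.007 ]
red scene 124.0 242.1 [34.2 22.8] 76 [ 0.3888 -0.3641  0.007 ]
red scene 359.9 261.3 [ 76.3 100.8] 49 [0.8741 0.0477 0.007 ]
red scene 233.4 189.8 [17.7  7.6] 18 [0.3791 0.0337 0.007 ]
red scene 105.1 95.6 [44.8 30.5] 77 [-0.9145  0.1501  0.007 ]
red scene 79.6 27.5 [56.5 24.8] 54 [-3.4319  0.9595  0.007 ]
```

View pics/c1.png

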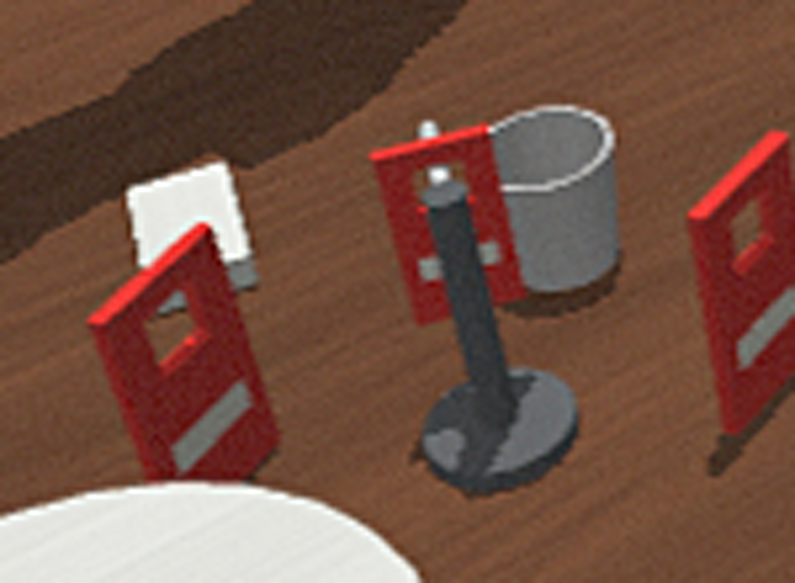

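View pics/c2.png

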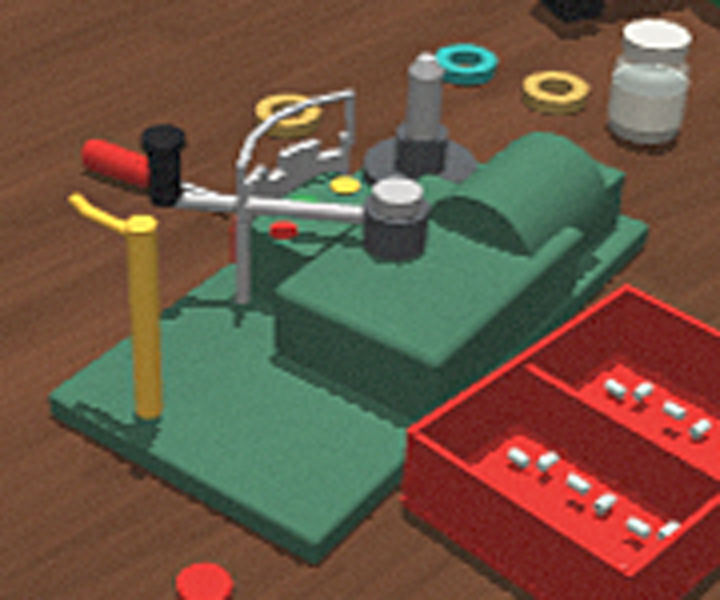

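View pics/c3.png

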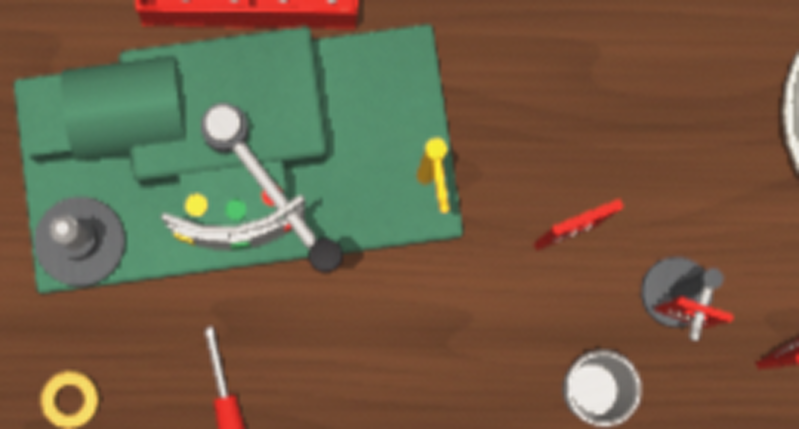

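The crops confirm that the hung plate, scene (85,243), is the smallest; the loose ones at (73,268) and (181,253) are taller. Next I'll triangulate the key points.

Run:
```python
from h import *
T=lambda X,Y:(155+(X+.5)/2.96-.5,105+(Y+.5)/2.96-.5)
S2=lambda X,Y:(205+(X+.5)/4-.5,150+(Y+.5)/4-.5)
S1=lambda X,Y:(40+(X+.5)/5.3-.5,200+(Y+.5)/5.3-.5)
for n,a,b in[('pivcap',S2(398,190),T(222,122)),('knobtop',S2(164,134),T(325,254)),('lockpost',S2(142,223),T(436,148)),('locktip',S2(73,199),T(444,211)),('arbtop',S2(428,60),T(64,228)),
 ('bedNR',S2(53,400),T(462,234)),('bedFR',S2(315,540),T(433,26)),('bedFL',S2(647,228),T(15,80)),('parkpost',S1(443,190),T(713,279)),('parktip',S1(429,130),T(696,336)),
 ('plTL',S1(375,155),T(732,319)),('plTR',S1(487,128),T(677,301))]:
  p,e=tri(*a,*b);print(n,p.round(4),round(e,4))
print('bed@.02',[onz('top',*T(*q),.02)[:2].round(4).tolist() for q in((40,292),(462,234),(433,26),(15,80))])
for n,q in(('lockpost',(436,148)),):print(onz('top',*T(*q),.165))
print('park',onz('top',*T(713,279),.143),onz('top',*T(696,336),.14),'arb',onz('top',*T(64,228),.126))
print('foot',onz('top',*T(677,291),.01), 'arbbase',onz('top',*T(80,241),.03))
```

```text
pivcap [0.6867 0.0359 0.119 ] 0.0004
knobtop [ 0.5604 -0.0625  0.1483] 0.0011
lockpost [ 0.656  -0.1608  0.1665] 0.0012
locktip [ 0.5994 -0.1692  0.1609] 0.0003
arbtop [0.5838 0.1803 0.126 ] 0.0026
bedNR [ 0.5989 -0.1981  0.0153] 0.0028
bedFR [ 0.8103 -0.1666  0.0219] 0.004
bedFL [0.7476 0.2544 0.0187] 0.0007
parkpost [ 0.5438 -0.4129  0.1446] 0.0008
parktip [ 0.4928 -0.397   0.1409] 0.0028
plTL [ 0.5078 -0.427   0.1506] 0.0024
plTR [ 0.5226 -0.3799  0.1496] 0.0008
bed@.02 [[0.5323, 0.2203], [0.5975, -0.1988], [0.8095, -0.1683], [0.7475, 0.2544]]
[ 0.65595542 -0.16134619  0.165     ]
park [ 0.54385117 -0.4137456   0.143     ] [ 0.49224235 -0.39855049  0.14      ] arb [0.58288166 0.17935687 0.126     ]
foot [ 0.5452063 -0.4134617  0.01     ] arbbase [0.58290183 0.18052182 0.03      ]
```

```bash
cat >> h.py <<'E'
import json,os
def Rd(yaw,tilt=0,ax=0):  # tool down, tool x along yaw; tilt = rotation about tool y
    return Ro.from_euler('z',yaw)*Ro.from_euler('x',np.pi)*Ro.from_rotvec([0,tilt,0])
def load():
    d=json.load(open('nom.json')); return np.array(d['p']),Ro.from_matrix(d['R'])
def save(p,R): json.dump({'p':list(p),'R':R.as_matrix().tolist()},open('nom.json','w'))
def plan(wps,dec=3):
    """wps: (p,R,closure,reps); prints rows of one or more calls, chaining the nominal pose"""
    p0,R0=load(); rows=[]; p,R=p0,R0
    def flush():
        nonlocal rows,p0,R0
        print(json.dumps(rows).replace(' ','')); rows=[]; p0,R0=p,R
    for P,Q,c,n in wps:
        P=np.array(P,float)
        for _ in range(n):
            if len(rows)==10: flush()
            s=np.round(R0.inv().apply(P-p0)/.5,dec); r=np.round((R0.inv()*Q).as_rotvec()/np.radians(120),dec)
            rows.append([*(s+0.),*(r+0.),c]); p=p0+R0.apply(s*.5); R=R0*Ro.from_rotvec(r*np.radians(120))
    flush(); save(p,R)
E
python3 - <<'E'
from h import *
p,R,s=pose(); save(p,Ro.from_matrix(R))
print('tin',onz('top',155+603/2.96,105+388/2.96,.07))
k=np.array([.5604,-.0625])
plan([([.171,-.601,.27],Rd(.277),0,2),([*k,.26],Rd(.662),0,18)])
E
```

```text
tin [ 0.44508007 -0.3290603   0.07      ]
[[0.001,0.0,-0.144,-0.001,0.0,0.0,0],[0.001,0.0,-0.144,-0.001,0.0,0.0,0],[1.044,-0.823,-0.123,-0.001,0.0,-0.184,0],[1.044,-0.823,-0.123,-0.001,0.0,-0.184,0],[1.044,-0.823,-0.123,-0.001,0.0,-0.184,0],[1.044,-0.823,-0.123,-0.001,0.0,-0.184,0],[1.044,-0.823,-0.123,-0.001,0.0,-0.184,0],[1.044,-0.823,-0.123,-0.001,0.0,-0.184,0],[1.044,-0.823,-0.123,-0.001,0.0,-0.184,0],[1.044,-0.823,-0.123,-0.001,0.0,-0.184,0]]
[[0.0,0.0,0.0,0.0,0.0,0.0,0],[0.0,0.0,0.0,0.0,0.0,0.0,0],[0.0,0.0,0.0,0.0,0.0,0.0,0],[0.0,0.0,0.0,0.0,0.0,0.0,0],[0.0,0.0,0.0,0.0,0.0,0.0,0],[0.0,0.0,0.0,0.0,0.0,0.0,0],[0.0,0.0,0.0,0.0,0.0,0.0,0],[0.0,0.0,0.0,0.0,0.0,0.0,0],[0.0,0.0,0.0,0.0,0.0,0.0,0],[0.0,0.0,0.0,0.0,0.0,0.0,0]]
```

play_rows(
  deltas=[
    [0, 0, -0.12, 0, 0, 0, 0],
    [0, 0, -0.12, 0, 0, 0, 0],
    [0.5, -0.4, -0.12, 0, 0, -0.09, 0],
    [0.5, -0.4, -0.12, 0, 0, -0.09, 0],
    [0.5, -0.4, -0.12, 0, 0, -0.09, 0],
    [0.5, -0.4, -0.12, 0, 0, -0.09, 0],
    [0.5, -0.4, -0.12, 0, 0, -0.09, 0],
    [0.5, -0.4, -0.12, 0, 0, -0.09, 0],
    [0.5, -0.4, -0.12, 0, 0, -0.09, 0],
    [0.5, -0.4, -0.12, 0, 0, -0.09, 0],
  ],
)

```text
clock: 1.1
position: [0.3586, -0.338, 0.2589]
tool_rot: [3.141, -0.001, 0.47]
force: [-0.8, -0.5, 0.0]
grip_width: 0.0855
finger_force: 0.0
```

Run:
```python
from h import *
p,R,s=pose(); print(p,s['tool_rot'],s['qpos'].round(2),s['clock'])
# nominal from command
p0,R0=np.array([.1707,-.6009,.1981]),Ro.from_euler('xyz',[-3.14054,.0001,.27683])
p=p0+R0.apply([.25,-.2,-.06]); R=R0*Ro.from_rotvec([0,0,-.09*np.radians(120)]); save(p,R); print(p)
k=np.array([.5604,-.0625])
plan([([*k,.255],Rd(.662),0,10)])
plan([([*k,.16],Rd(.662),0,3),([*k,.105],Rd(.662),0,5)])
```

```text
[ 0.35859977 -0.33799237  0.25887638] [ 3.14138958e+00 -8.91437963e-04  4.69948602e-01] [ 0.81  0.25 -0.21  1.86  0.06  1.04 -0.53] 1.1
[ 0.3565432  -0.34024695  0.2582855 ]
[[0.614,-0.313,0.007,0.0,0.0,-0.094,0],[0.614,-0.313,0.007,0.0,0.0,-0.094,0],[0.614,-0.313,0.007,0.0,0.0,-0.094,0],[0.614,-0.313,0.007,0.0,0.0,-0.094,0],[0.614,-0.313,0.007,0.0,0.0,-0.094,0],[0.614,-0.313,0.007,0.0,0.0,-0.094,0],[0.614,-0.313,0.007,0.0,0.0,-0.094,0],[0.614,-0.313,0.007,0.0,0.0,-0.094,0],[0.614,-0.313,0.007,0.0,0.0,-0.094,0],[0.614,-0.313,0.007,0.0,0.0,-0.094,0]]
[[0.0,0.0,0.19,0.0,0.0,0.0,0],[0.0,0.0,0.19,0.0,0.0,0.0,0],[0.0,0.0,0.19,0.0,0.0,0.0,0],[0.0,0.0,0.3,0.0,0.0,0.0,0],[0.0,0.0,0.3,0.0,0.0,0.0,0],[0.0,0.0,0.3,0.0,0.0,0.0,0],[0.0,0.0,0.3,0.0,0.0,0.0,0],[0.0,0.0,0.3,0.0,0.0,0.0,0]]
```

play_rows(
  deltas=[
    [0.61, -0.31, 0, 0, 0, -0.094, 0],
    [0.61, -0.31, 0, 0, 0, -0.094, 0],
    [0.61, -0.31, 0, 0, 0, -0.094, 0],
    [0.61, -0.31, 0, 0, 0, -0.094, 0],
    [0.61, -0.31, 0, 0, 0, -0.094, 0],
    [0.61, -0.31, 0, 0, 0, -0.094, 0],
    [0.61, -0.31, 0, 0, 0, -0.094, 0],
    [0.61, -0.31, 0, 0, 0, -0.094, 0],
    [0.61, -0.31, 0, 0, 0, -0.094, 0],
    [0.61, -0.31, 0, 0, 0, -0.094, 0],
  ],
)

```text
clock: 2.1
position: [0.5592, -0.0668, 0.2584]
tool_rot: [3.141, 0.001, 0.66]
force: [-0.7, -0.1, 0.4]
grip_width: 0.0856
finger_force: 0.0
```

Run:
```python
from h import *
p,R,s=pose(); print(p,s['tool_rot'],s['qpos'].round(2),s['qd'].round(2))
save(p,Ro.from_matrix(R))
k=np.array([.5604,-.0625])
plan([([*k,.16],Rd(.662),0,3),([*k,.105],Rd(.662),0,5)])
```

```text
[ 0.55918474 -0.06679302  0.25844222] [3.14142540e+00 7.99834842e-04 6.60297864e-01] [ 0.3   0.38 -0.39  1.68  0.16  1.11 -1.05] [ 0.01 -0.01 -0.    0.   -0.   -0.   -0.  ]
[[0.007,-0.005,0.197,0.0,0.0,-0.001,0],[0.007,-0.005,0.197,0.0,0.0,-0.001,0],[0.007,-0.005,0.197,0.0,0.0,-0.001,0],[0.007,-0.005,0.307,0.0,0.0,-0.001,0],[0.007,-0.005,0.307,0.0,0.0,-0.001,0],[0.007,-0.005,0.307,0.0,0.0,-0.001,0],[0.007,-0.005,0.307,0.0,0.0,-0.001,0],[0.007,-0.005,0.307,0.0,0.0,-0.001,0]]
```

play_rows(
  deltas=[
    [0.007, -0.005, 0.2, 0, 0, 0, 0],
    [0.007, -0.005, 0.2, 0, 0, 0, 0],
    [0.007, -0.005, 0.2, 0, 0, 0, 0],
    [0.007, -0.005, 0.307, 0, 0, 0, 0],
    [0.007, -0.005, 0.307, 0, 0, 0, 0],
    [0.007, -0.005, 0.307, 0, 0, 0, 0],
    [0.007, -0.005, 0.307, 0, 0, 0, 1],
    [0.007, -0.005, 0.307, 0, 0, 0, 1],
    [0.007, -0.005, 0.307, 0, 0, 0, 1],
    [0.007, -0.005, 0.307, 0, 0, 0, 1],
  ],
  newtons=40,
)

```text
clock: 3.1
position: [0.5612, -0.0612, 0.1059]
tool_rot: [3.141, -0.001, 0.662]
force: [-2.2, -1.1, 2.8]
grip_width: 0.0297
finger_force: 39.8
```

play_rows(
  deltas=[
    [0, 0, 0, 0, 0, 0, 1],
    [0, 0, 0, 0, 0, 0, 1],
    [0, 0, 0, 0, 0, 0, 1],
    [0, 0, 0, 0, 0, 0, 1],
  ],
)

```text
clock: 3.5
position: [0.5609, -0.0612, 0.1052]
tool_rot: [3.141, 0.0, 0.662]
force: [-1.2, -3.1, 4.7]
grip_width: 0.0292
finger_force: 39.4
```

```bash
cat > lev.py <<'E'
from h import *
piv=np.array([.6867,.0359]); Y=.150
def lever(shift,lift,p,shiftref=.512,dz=0):
    """tool TCP pose holding the knob; grip point offset taken from seated pose p at lift 0"""
    h=p[2]-ZB   # TCP height above bar axis when seated
    r=.16*np.cos(lift)-h*np.sin(lift); z=ZB+.16*np.sin(lift)+h*np.cos(lift)
    a=np.pi+Y+shift
    # tool tilts with lever about tool y (tool x along a-pi)
    return [piv[0]+r*np.cos(a),piv[1]+r*np.sin(a),z], a-np.pi
ZB=.096
E
python3 - <<'E'
from lev import *
p,R,s=pose(); print(p,s['tool_rot'],s['grip_width'],s['force'])
save(p,Ro.from_matrix(R))
W=[]
for l in(.05,.1,.15,.2,.2):
    P,a=lever(.512,l,p); W.append((P,Rd(a),1,1))
print(P); plan(W)
W=[]
for sh in(.4,.28,.16,.04,-.08,-.2,-.32,-.43,-.5,-.5):
    P,a=lever(sh,.2,p); W.append((P,Rd(a),1,1))
plan(W)
W=[]
for l in(.15,.1,.05,.02,.01,.01):
    P,a=lever(-.5,l,p); W.append((P,Rd(a),1,1))
plan(W)
E
```

```text
[ 0.56090428 -0.06120186  0.10519216] [3.14142341e+00 5.11017472e-05 6.61944919e-01] 0.029201583099872124 [-1.24990872 -3.08950957  4.73357237]
[np.float64(0.5644537784217075), np.float64(-0.05936826244284352), np.float64(0.13679602010006867)]
[[-0.001,0.001,-0.016,0.0,0.0,0.0,1],[0.001,0.001,-0.032,0.0,0.0,0.0,1],[0.004,0.001,-0.048,0.0,0.0,0.0,1],[0.008,0.001,-0.063,0.0,0.0,0.0,1],[0.008,0.001,-0.063,0.0,0.0,0.0,1]]
[[0.002,-0.034,0.0,0.0,0.0,0.053,1],[0.008,-0.071,0.0,0.0,0.0,0.111,1],[0.019,-0.106,0.0,0.0,0.0,0.168,1],[0.034,-0.14,0.0,0.0,0.0,0.225,1],[0.053,-0.172,0.0,0.0,0.0,0.283,1],[0.075,-0.202,0.0,0.0,0.0,0.34,1],[0.101,-0.229,0.0,0.0,0.0,0.397,1],[0.127,-0.25,0.0,0.0,0.0,0.45,1],[0.145,-0.262,0.0,0.0,0.0,0.483,1],[0.145,-0.262,0.0,0.0,0.0,0.483,1]]
[[-0.004,-0.001,0.015,0.0,0.0,0.0,1],[-0.007,-0.001,0.031,0.0,0.0,0.0,1],[-0.009,-0.001,0.047,0.0,0.0,0.0,1],[-0.01,-0.001,0.057,0.0,0.0,0.0,1],[-0.01,-0.001,0.06,0.0,0.0,0.0,1],[-0.01,-0.001,0.06,0.0,0.0,0.0,1]]
```

play_rows(
  deltas=[
    [0.002, 0, -0.016, 0, 0, 0, 1],
    [0.005, 0, -0.032, 0, 0, 0, 1],
    [0.01, 0, -0.048, 0, 0, 0, 1],
    [0.016, 0, -0.064, 0, 0, 0, 1],
    [0.016, 0, -0.064, 0, 0, 0, 1],
  ],
)

```text
clock: 4.0
position: [0.5674, -0.0556, 0.1376]
tool_rot: [-3.142, -0.0, 0.663]
force: [2.3, 1.7, -7.5]
grip_width: 0.0293
finger_force: 40.0
```

play_rows(
  deltas=[
    [0.002, -0.034, 0, 0, 0, 0.053, 1],
    [0.008, -0.069, 0, 0, 0, 0.111, 1],
    [0.018, -0.103, 0, 0, 0, 0.168, 1],
    [0.033, -0.136, 0, 0, 0, 0.225, 1],
    [0.052, -0.168, 0, 0, 0, 0.283, 1],
    [0.073, -0.197, 0, 0, 0, 0.34, 1],
    [0.099, -0.223, 0, 0, 0, 0.397, 1],
    [0.124, -0.244, 0, 0, 0, 0.45, 1],
    [0.142, -0.256, 0, 0, 0, 0.483, 1],
    [0.142, -0.256, 0, 0, 0, 0.483, 1],
  ],
)

```text
clock: 5.0
position: [0.5442, 0.0898, 0.1365]
tool_rot: [3.141, 0.001, -0.351]
force: [-0.5, -0.6, -6.9]
grip_width: 0.0293
finger_force: 40.3
```

Run:
```python
from lev import *
p,R,s=pose(); print(p,s['tool_rot'],s['grip_width'],s['force'],s['qpos'].round(2))
d=p[:2]-piv; print(np.hypot(*d),(np.arctan2(d[1],d[0])%(2*np.pi))-np.pi-Y)
im=grab_frame('scene');cv2.imwrite('pics/s1.png',cv2.resize(im[100:260,200:400,::-1],None,fx=3.5,fy=3.5))
```

```text
[0.54420183 0.08980208 0.13650393] [ 3.14123932e+00  9.78214544e-04 -3.50523580e-01] 0.029336720585833333 [-0.49439748 -0.6477386  -6.87816954] [-0.17  0.49 -0.13  1.85  0.09  0.81 -2.27]
0.15235209707961267 -0.5116301402918225
```

View pics/s1.png

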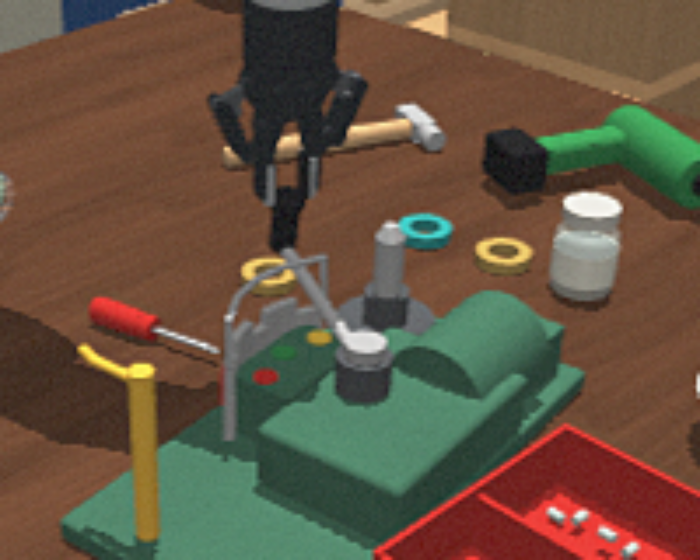

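The lever is lifted and swung to the yellow side. I'll lower it into the notch and release.

play_rows(
  deltas=[
    [-0.006, 0, 0.016, 0, 0, 0, 1],
    [-0.011, 0, 0.032, 0, 0, 0, 1],
    [-0.014, 0, 0.048, 0, 0, 0, 1],
    [-0.016, 0, 0.062, 0, 0, 0, 1],
    [-0.016, 0, 0.062, 0, 0, 0, 1],
    [-0.016, 0, 0.062, 0, 0, 0, 0.2],
    [-0.016, 0, 0.062, 0, 0, 0, 0.2],
    [-0.016, 0, 0.062, 0, 0, 0, 0.2],
    [-0.016, 0, 0.062, 0, 0, 0, 0.2],
  ],
)

```text
clock: 5.95
position: [0.5371, 0.0909, 0.1062]
tool_rot: [-3.141, -0.0, -0.35]
force: [0.6, 0.4, -0.3]
grip_width: 0.0684
finger_force: 0.0
```

play_rows(
  deltas=[
    [0, 0, -0.08, 0, 0, 0, 0.2],
    [0, 0, -0.18, 0, 0, 0, 0.2],
    [0, 0, -0.28, 0, 0, 0, 0],
    [0, 0, -0.28, 0, 0, 0, 0],
    [-0.05, 0.25, -0.28, 0, 0, -0.1, 0],
    [-0.05, 0.25, -0.28, 0, 0, -0.1, 0],
    [-0.05, 0.25, -0.28, 0, 0, -0.1, 0],
    [-0.05, 0.25, -0.28, 0, 0, -0.1, 0],
  ],
)

```text
clock: 6.75
position: [0.4691, -0.0214, 0.2464]
tool_rot: [3.14, -0.0, -0.145]
force: [0.8, 0.4, -0.2]
grip_width: 0.0855
finger_force: 0.0
```

Run:
```python
from lev import *
p,R,s=pose(); print(p,s['tool_rot'],s['grip_width'],s['force'],s['qpos'].round(2))
S=grab_frame('scene');t=grab_frame('top')
a=cv2.resize(S[150:240,205:325,::-1],(800,600),interpolation=cv2.INTER_CUBIC)
cv2.imwrite('pics/s2.png',a)
h=cv2.cvtColor(t,cv2.COLOR_RGB2HSV)
for c in cv2.findContours(cv2.inRange(h,(18,100,60),(32,255,255)),0,2)[0]:
  if cv2.contourArea(c)>60:
    (u,v),wh,an=cv2.minAreaRect(c);print(u,v,wh,onz('top',u,v,.014))
```

```text
[ 0.4690662  -0.02135313  0.24642221] [ 3.14037245e+00 -3.45833432e-04 -1.44648693e-01] 0.08549347530208502 [ 0.75803858  0.35051632 -0.24706549] [ 0.04  0.22 -0.15  1.93  0.04  1.   -1.84]
86.39999389648438 301.20001220703125 (77.8151626586914, 4.472135543823242) [0.24372814 0.44827905 0.014     ]
178.25001525878906 239.75 (18.384777069091797, 19.091880798339844) [0.42609207 0.18759844 0.014     ]
113.5 194.0 (18.0, 19.0) [0.55778684 0.38582376 0.014     ]
300.7417297363281 164.09254455566406 (24.22962188720703, 9.56570816040039) [ 0.65670286 -0.16934723  0.014     ]
349.70001220703125 89.5999984741211 (19.677396774291992, 25.491172790527344) [ 0.88718726 -0.31522454  0.014     ]
```

View pics/s2.png

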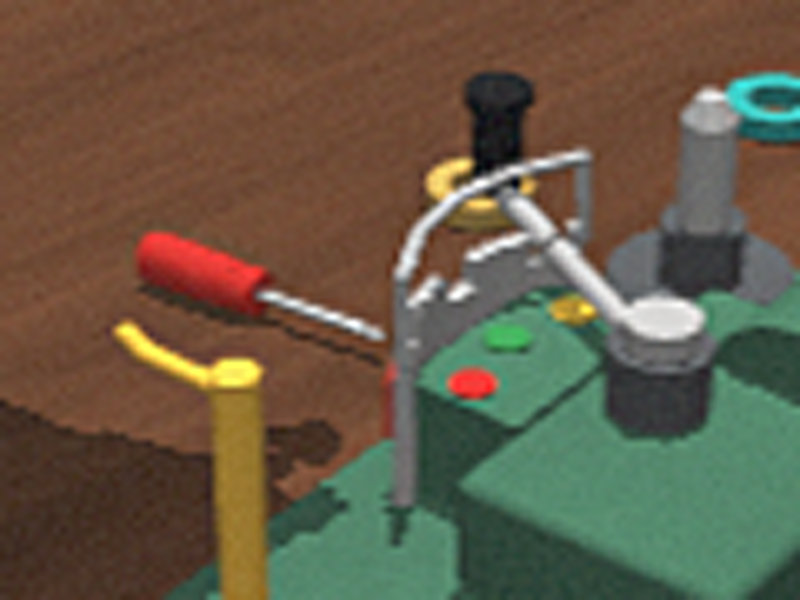

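Lever shown down in the yellow notch (cap top at crop (497,80)); I'll check that by projection and go for the plate.

Run:
```python
from lev import *
print('seen',279.1,161.6,'exp seated',proj('scene',[.5365,.0908,.148]),'on tooth',proj('scene',[.5385,.0905,.165]))
p,R,s=pose(); save(p,Ro.from_matrix(R))
plan([([.5126,-.4031,.25],Rd(-.295),0,10)])
plan([([.5126,-.4031,.17],Rd(-.295),0,2),([.5126,-.4031,.107],Rd(-.295),0,4)])
```

```text
seen 279.1 161.6 exp seated [279.43905217 162.42871718] on tooth [279.93578273 157.54130619]
[[0.191,0.751,-0.007,0.0,0.0,0.073,0],[0.191,0.751,-0.007,0.0,0.0,0.073,0],[0.191,0.751,-0.007,0.0,0.0,0.073,0],[0.191,0.751,-0.007,0.0,0.0,0.073,0],[0.191,0.751,-0.007,0.0,0.0,0.073,0],[0.191,0.751,-0.007,0.0,0.0,0.073,0],[0.191,0.751,-0.007,0.0,0.0,0.073,0],[0.191,0.751,-0.007,0.0,0.0,0.073,0],[0.191,0.751,-0.007,0.0,0.0,0.073,0],[0.191,0.751,-0.007,0.0,0.0,0.073,0]]
[[0.0,0.0,0.16,0.0,0.0,0.0,0],[0.0,0.0,0.16,0.0,0.0,0.0,0],[0.0,0.0,0.286,0.0,0.0,0.0,0],[0.0,0.0,0.286,0.0,0.0,0.0,0],[0.0,0.0,0.286,0.0,0.0,0.0,0],[0.0,0.0,0.286,0.0,0.0,0.0,0]]
```

Seated. I'll move above the plate.

play_rows(
  deltas=[
    [0.191, 0.751, -0.007, 0, 0, 0.073, 0],
    [0.191, 0.751, -0.007, 0, 0, 0.073, 0],
    [0.191, 0.751, -0.007, 0, 0, 0.073, 0],
    [0.191, 0.751, -0.007, 0, 0, 0.073, 0],
    [0.191, 0.751, -0.007, 0, 0, 0.073, 0],
    [0.191, 0.751, -0.007, 0, 0, 0.073, 0],
    [0.191, 0.751, -0.007, 0, 0, 0.073, 0],
    [0.191, 0.751, -0.007, 0, 0, 0.073, 0],
    [0.191, 0.751, -0.007, 0, 0, 0.073, 0],
    [0.191, 0.751, -0.007, 0, 0, 0.073, 0],
  ],
)

```text
clock: 7.85
position: [0.5136, -0.4024, 0.2486]
tool_rot: [-3.141, 0.001, -0.293]
force: [1.1, 0.6, -0.3]
grip_width: 0.0855
finger_force: 0.0
```

Run:
```python
from lev import *
p,R,s=pose(); save(p,Ro.from_matrix(R)); print(s['qd'].round(2))
plan([([.5126,-.4031,.17],Rd(-.295),0,2),([.5126,-.4031,.107],Rd(-.295),0,4)])
```

```text
[-0.02 -0.03 -0.01  0.02 -0.   -0.   -0.  ]
[[-0.001,0.002,0.157,0.0,0.0,0.001,0],[-0.001,0.002,0.157,0.0,0.0,0.001,0],[-0.001,0.002,0.283,0.0,0.0,0.001,0],[-0.001,0.002,0.283,0.0,0.0,0.001,0],[-0.001,0.002,0.283,0.0,0.0,0.001,0],[-0.001,0.002,0.283,0.0,0.0,0.001,0]]
```

play_rows(
  deltas=[
    [-0.001, 0.001, 0.16, 0, 0, 0, 0],
    [-0.001, 0.001, 0.16, 0, 0, 0, 0],
    [-0.001, 0.001, 0.283, 0, 0, 0, 0],
    [-0.001, 0.001, 0.283, 0, 0, 0, 0],
    [-0.001, 0.001, 0.283, 0, 0, 0, 0],
    [-0.001, 0.001, 0.283, 0, 0, 0, 0.9],
    [-0.001, 0.001, 0.283, 0, 0, 0, 0.9],
    [-0.001, 0.001, 0.283, 0, 0, 0, 0.9],
    [-0.001, 0.001, 0.283, 0, 0, 0, 0.9],
    [-0.001, 0.001, 0.283, 0, 0, 0, 0.9],
  ],
  newtons=30,
)

```text
clock: 8.85
position: [0.5133, -0.4036, 0.1102]
tool_rot: [3.141, -0.003, -0.293]
force: [-0.7, 1.8, 8.6]
grip_width: 0.0474
finger_force: 29.3
```

Run:
```python
from lev import *
p,R,s=pose(); save(p,Ro.from_matrix(R)); print(p,s['grip_width'],s['force'])
S=grab_frame('scene')
cv2.imwrite('pics/s3.png',cv2.resize(S[190:310,40:200,::-1],(800,600),interpolation=cv2.INTER_CUBIC))
x=np.array([.957,-.291,0]);z=np.array([0,0,1.]);Q=Rd(-.295)
plan([(p+z*.0055,Q,.9,1),(p+z*.0115,Q,.9,2),(p+z*.0115-x*.02,Q,.9,1),(p+z*.0115-x*.043,Q,.9,2),(p+z*.03-x*.043,Q,.9,1),(p+z*.08-x*.043,Q,.9,2)])
```

```text
[ 0.51328118 -0.40357784  0.11015237] 0.04736353697740145 [-0.70418747  1.79644249  8.60708386]
[[0.0,0.0,-0.011,0.0,-0.001,0.001,0.9],[0.0,0.0,-0.023,0.0,-0.001,0.001,0.9],[0.0,0.0,-0.023,0.0,-0.001,0.001,0.9],[-0.04,0.0,-0.023,0.0,-0.001,0.001,0.9],[-0.086,0.0,-0.023,0.0,-0.001,0.001,0.9],[-0.086,0.0,-0.023,0.0,-0.001,0.001,0.9],[-0.086,0.0,-0.06,0.0,-0.001,0.001,0.9],[-0.086,0.0,-0.16,0.0,-0.001,0.001,0.9],[-0.086,0.0,-0.16,0.0,-0.001,0.001,0.9]]
```

View pics/s3.png

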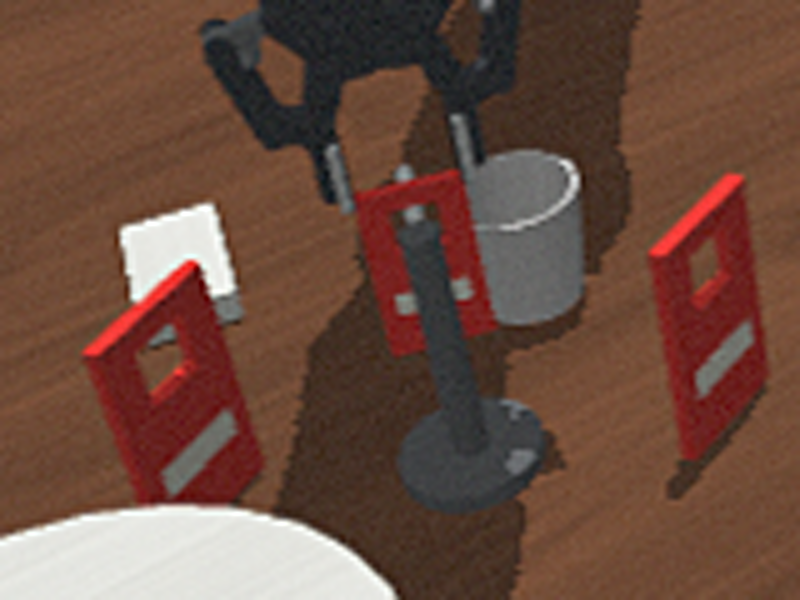

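Run:
```python
from lev import *
p,R,s=pose()
for dz in(0,.019,.04):
  for sy in(-.025,.025):
    q=proj('scene',p+R@np.array([0.003,sy,-dz])); print(dz,sy,((q-[40,190])*5).round())
```

```text
0 -0.025 [473. 237.]
0 0.025 [365. 266.]
0.019 -0.025 [466. 205.]
0.019 0.025 [357. 233.]
0.04 -0.025 [458. 169.]
0.04 0.025 [347. 197.]
```

The fingertips overlap only the top ~10 mm of the plate, crop (348,212) left and (480,165) right. They sit farther back than nominal, so I'll regrasp 15 mm lower.

play_rows(
  deltas=[
    [0, 0, 0, 0, 0, 0, 0.1],
    [0, 0, 0, 0, 0, 0, 0.1],
    [0, 0, 0, 0, 0, 0, 0.1],
    [0, 0, 0.03, 0, 0, 0, 0.1],
    [0, 0, 0.03, 0, 0, 0, 0.1],
    [0, 0, 0.03, 0, 0, 0, 0.9],
    [0, 0, 0.03, 0, 0, 0, 0.9],
    [0, 0, 0.03, 0, 0, 0, 0.9],
    [0, 0, 0.03, 0, 0, 0, 0.9],
    [0, 0, 0.03, 0, 0, 0, 0.9],
  ],
)

```text
clock: 9.9
position: [0.5123, -0.4032, 0.0933]
tool_rot: [3.142, -0.0, -0.293]
force: [-0.1, 0.2, 0.6]
grip_width: 0.0491
finger_force: 31.0
```

Run:
```python
from lev import *
p,R,s=pose(); print(p,s['grip_width'],s['force'])
S=grab_frame('scene')
cv2.imwrite('pics/s4.png',cv2.resize(S[190:310,40:200,::-1],(800,600),interpolation=cv2.INTER_CUBIC))
```

```text
[ 0.51231457 -0.40317635  0.0932791 ] 0.049095806061748945 [-0.07364204  0.18143849  0.64010143]
```

View pics/s4.png

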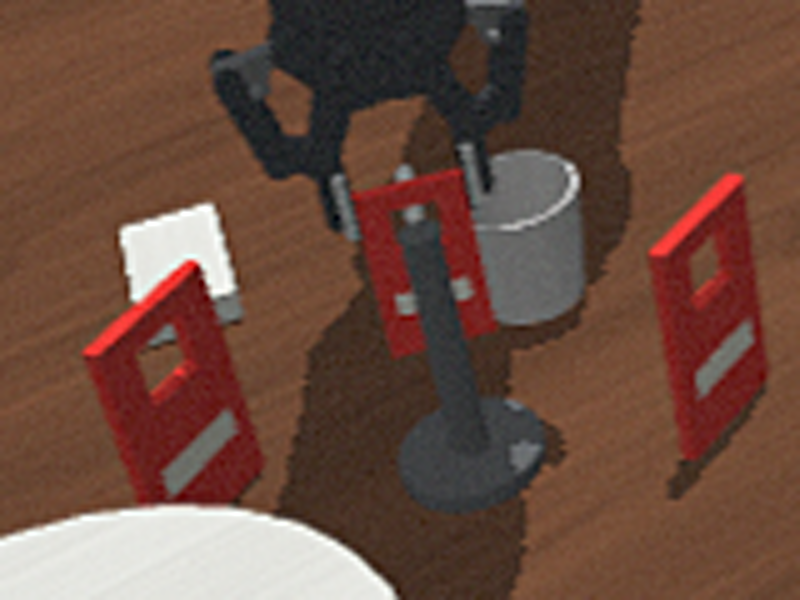

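play_rows(
  deltas=[
    [0, 0, -0.011, 0, 0, 0, 0.9],
    [0, 0, -0.022, 0, 0, 0, 0.9],
    [0, 0, -0.022, 0, 0, 0, 0.9],
    [-0.03, 0, -0.022, 0, 0, 0, 0.9],
    [-0.06, 0, -0.022, 0, 0, 0, 0.9],
    [-0.09, 0, -0.022, 0, 0, 0, 0.9],
    [-0.09, 0, -0.022, 0, 0, 0, 0.9],
  ],
)

```text
clock: 10.65
position: [0.4675, -0.3901, 0.1043]
tool_rot: [3.141, 0.001, -0.294]
force: [0.3, -0.3, -0.2]
grip_width: 0.0493
finger_force: 31.1
```

Run:
```python
from lev import *
p,R,s=pose(); print(p,s['grip_width'],s['force']); save(p,Ro.from_matrix(R))
S=grab_frame('scene');t=grab_frame('top')
cv2.imwrite('pics/s5.png',np.hstack([cv2.resize(S[190:290,60:160,::-1],(400,400),interpolation=cv2.INTER_CUBIC),cv2.resize(t[170:270,330:430,::-1],(400,400),interpolation=cv2.INTER_CUBIC)]))
```

```text
[ 0.46753777 -0.39013549  0.10434212] 0.04932508925277374 [ 0.34698464 -0.28214307 -0.23685195]
```

View pics/s5.png

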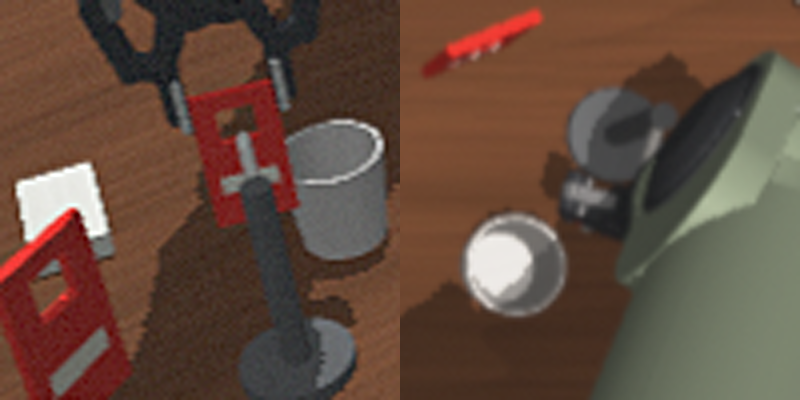

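Run:
```python
from lev import *
p,R,s=pose(); save(p,Ro.from_matrix(R))
x=np.array([np.cos(Y),np.sin(Y),0]);m=np.array([.6283,-.1652,0]);z=np.array([0,0,1.]);Q=Rd(Y)
a=m-.048*x
plan([(p+z*.11,Rd(-.294),.9,3),(a+z*.21,Q,.9,7)])
plan([(a+z*.21,Q,.9,1),(a+z*.16,Q,.9,1),(a+z*.125,Q,.9,3)])
```

```text
[[0.0,0.0,-0.22,0.0,0.0,0.0,0.9],[0.0,0.0,-0.22,0.0,0.0,0.0,0.9],[0.0,0.0,-0.22,0.0,0.0,0.0,0.9],[0.087,-0.482,-0.211,0.0,0.0,-0.212,0.9],[0.087,-0.482,-0.211,0.0,0.0,-0.212,0.9],[0.087,-0.482,-0.211,0.0,0.0,-0.212,0.9],[0.087,-0.482,-0.211,0.0,0.0,-0.212,0.9],[0.087,-0.482,-0.211,0.0,0.0,-0.212,0.9],[0.087,-0.482,-0.211,0.0,0.0,-0.212,0.9],[0.087,-0.482,-0.211,0.0,0.0,-0.212,0.9]]
[[0.0,0.001,0.0,0.0,0.0,0.0,0.9],[0.0,0.0,0.1,0.0,0.0,0.0,0.9],[0.0,0.0,0.17,0.0,0.0,0.0,0.9],[0.0,0.0,0.17,0.0,0.0,0.0,0.9],[0.0,0.0,0.17,0.0,0.0,0.0,0.9]]
```

play_rows(
  deltas=[
    [0, 0, -0.22, 0, 0, 0, 0.9],
    [0, 0, -0.22, 0, 0, 0, 0.9],
    [0, 0, -0.22, 0, 0, 0, 0.9],
    [0.087, -0.482, -0.21, 0, 0, -0.212, 0.9],
    [0.087, -0.482, -0.21, 0, 0, -0.212, 0.9],
    [0.087, -0.482, -0.21, 0, 0, -0.212, 0.9],
    [0.087, -0.482, -0.21, 0, 0, -0.212, 0.9],
    [0.087, -0.482, -0.21, 0, 0, -0.212, 0.9],
    [0.087, -0.482, -0.21, 0, 0, -0.212, 0.9],
    [0.087, -0.482, -0.21, 0, 0, -0.212, 0.9],
  ],
)

```text
clock: 11.75
position: [0.5811, -0.1709, 0.2088]
tool_rot: [-3.141, 0.0, 0.153]
force: [-0.4, -1.3, -0.1]
grip_width: 0.0493
finger_force: 31.8
```

play_rows(
  deltas=[
    [0, 0, 0, 0, 0, 0, 0.9],
    [0, 0, 0.1, 0, 0, 0, 0.9],
    [0, 0, 0.17, 0, 0, 0, 0.9],
    [0, 0, 0.17, 0, 0, 0, 0.9],
    [0, 0, 0.17, 0, 0, 0, 0.9],
  ],
)

```text
clock: 12.25
position: [0.5804, -0.173, 0.1249]
tool_rot: [3.141, 0.0, 0.15]
force: [0.6, -0.4, -0.2]
grip_width: 0.0492
finger_force: 31.8
```

Run:
```python
from lev import *
p,R,s=pose(); print(p,s['grip_width'],s['force'])
x=np.array([np.cos(Y),np.sin(Y),0]);yv=np.array([-x[1],x[0],0])
d=p-np.array([.6283,-.1652,.155]); print('local',d@x,d@yv,d[2])
S=grab_frame('scene')
cv2.imwrite('pics/s6.png',cv2.resize(S[150:270,180:340,::-1],(800,600),interpolation=cv2.INTER_CUBIC))
```

```text
[ 0.58038188 -0.17298986  0.12491151] 0.049241563314083435 [ 0.58347385 -0.38670903 -0.17048544]
local -0.04854415009911479 -0.0005415899569286638 -0.03008848728796855
```

View pics/s6.png

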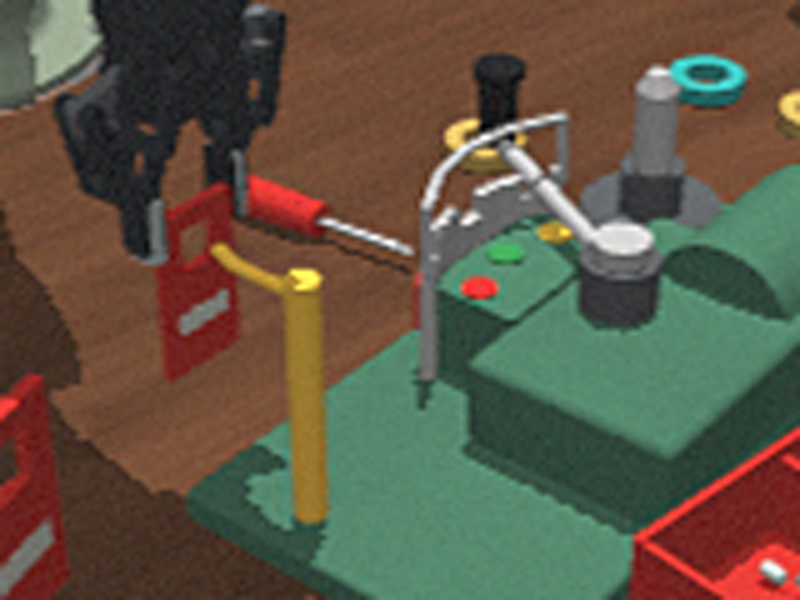

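The plate eye is lined up with the peg tip. I'll slide it on, lower and release.

play_rows(
  deltas=[
    [0.03, 0, 0, 0, 0, 0, 0.9],
    [0.06, 0, 0, 0, 0, 0, 0.9],
    [0.094, 0, 0, 0, 0, 0, 0.9],
    [0.094, 0, 0, 0, 0, 0, 0.9],
    [0.094, 0, 0.012, 0, 0, 0, 0.9],
    [0.094, 0, 0.022, 0, 0, 0, 0.9],
    [0.094, 0, 0.022, 0, 0, 0, 0.9],
  ],
)

```text
clock: 13.0
position: [0.6265, -0.1654, 0.1132]
tool_rot: [3.141, -0.0, 0.151]
force: [0.5, -0.7, 1.8]
grip_width: 0.0489
finger_force: 32.0
```

play_rows(
  deltas=[
    [0, 0, 0, 0, 0, 0, 0.1],
    [0, 0, 0, 0, 0, 0, 0.1],
    [0, 0, 0, 0, 0, 0, 0.1],
    [0, 0, 0, 0, 0, 0, 0.1],
    [0, 0, -0.06, 0, 0, 0, 0.1],
    [0, 0, -0.16, 0, 0, 0, 0],
    [0, 0, -0.26, 0, 0, 0, 0],
    [0, 0, -0.26, 0, 0, 0, 0],
  ],
)

```text
clock: 13.8
position: [0.6295, -0.1655, 0.2501]
tool_rot: [3.138, -0.009, 0.151]
force: [0.2, -0.0, -0.4]
grip_width: 0.0854
finger_force: 0.0
```

Run:
```python
from lev import *
p,R,s=pose(); print(p,s['grip_width'],s['force'],s['qpos'].round(2))
S=grab_frame('scene');t=grab_frame('top')
cv2.imwrite('pics/s7.png',np.hstack([cv2.resize(S[150:250,200:300,::-1],(400,400),interpolation=cv2.INTER_CUBIC),cv2.resize(t[120:220,260:360,::-1],(400,400),interpolation=cv2.INTER_CUBIC)]))
h=cv2.cvtColor(t,cv2.COLOR_RGB2HSV)
for c in cv2.findContours(cv2.inRange(h,(18,100,60),(32,255,255)),0,2)[0]:
  if cv2.contourArea(c)>60:
    (u,v),wh,an=cv2.minAreaRect(c);print(u,v,wh,onz('top',u,v,.014))
```

```text
[ 0.62950574 -0.16549579  0.25013544] 0.08543396172880854 [ 0.16447312 -0.04473015 -0.44188855] [ 0.23  0.51 -0.11  1.47  0.06  1.15 -1.3 ]
86.03900146484375 301.4187316894531 (77.38673400878906, 3.9667015075683594) [0.2430841  0.44929616 0.014     ]
178.25001525878906 239.75 (18.384777069091797, 19.091880798339844) [0.42609207 0.18759844 0.014     ]
113.5 193.0 (19.0, 18.0) [0.56077749 0.38598278 0.014     ]
350.3999938964844 88.20000457763672 (19.677396774291992, 22.360679626464844) [ 0.89158294 -0.31734895  0.014     ]
```

View pics/s7.png

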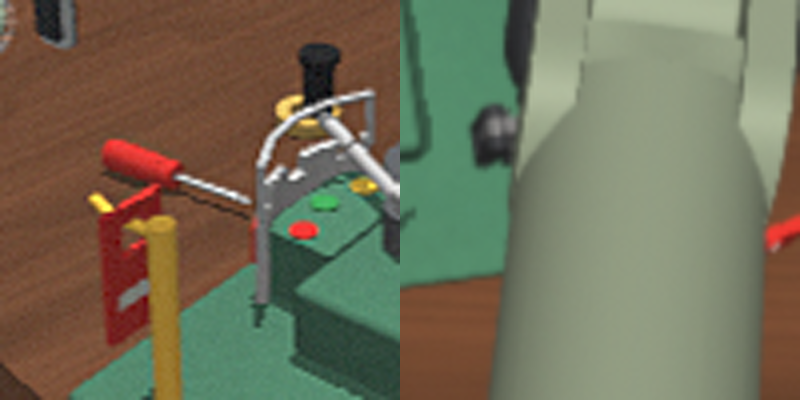

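The plate hangs on the yellow peg, crop (130,265). Now the rings, refining their centres first.

```bash
cat > rings.py <<'E'
from lev import *
def rings(z=.011):
    t=grab_frame('top').astype(float); h=cv2.cvtColor(t.astype(np.uint8),cv2.COLOR_RGB2HSV); out=[]
    for c in cv2.findContours(cv2.inRange(h,(16,80,60),(34,255,255)),0,2)[0]:
        if 150<cv2.contourArea(c)<450 and len(c)>=5:
            (u,v),wh,an=cv2.fitEllipse(c)
            if min(wh)/max(wh)>.75: out.append((onz('top',u,v,z),(round(u,1),round(v,1)),np.round(wh,1)))
    return out
E
python3 - <<'E'
from rings import *
for r in rings(): print(*r)
p,R,s=pose(); save(p,Ro.from_matrix(R)); Q=Rd(0)
c=min(rings(),key=lambda r:r[0][0])[0][:2]
plan([([*p[:2],.27],Rd(Y),0,1),([*c,.25],Q,0,9)])
plan([([*c,.25],Q,0,3),([*c,.1],Q,0,4),([*c,.03],Q,0,3)])
E
```

```text
[0.42646516 0.18869977 0.011     ] (178.1, 239.6) [19.3 19.8]
[0.559261   0.38789555 0.011     ] (113.1, 193.6) [18.9 19.6]
[ 0.89516594 -0.31669732  0.011     ] (350.0, 87.4) [20.4 24.5]
[[0.0,0.0,-0.054,0.0,0.0,0.001,0],[-0.289,-0.759,-0.014,0.0,0.0,0.072,0],[-0.289,-0.759,-0.014,0.0,0.0,0.072,0],[-0.289,-0.759,-0.014,0.0,0.0,0.072,0],[-0.289,-0.759,-0.014,0.0,0.0,0.072,0],[-0.289,-0.759,-0.014,0.0,0.0,0.072,0],[-0.289,-0.759,-0.014,0.0,0.0,0.072,0],[-0.289,-0.759,-0.014,0.0,0.0,0.072,0],[-0.289,-0.759,-0.014,0.0,0.0,0.072,0],[-0.289,-0.759,-0.014,0.0,0.0,0.072,0]]
[[0.0,0.0,0.0,0.0,0.0,0.0,0],[0.0,0.0,0.0,0.0,0.0,0.0,0],[0.0,0.0,0.0,0.0,0.0,0.0,0],[0.0,0.0,0.3,0.0,0.0,0.0,0],[0.0,0.0,0.3,0.0,0.0,0.0,0],[0.0,0.0,0.3,0.0,0.0,0.0,0],[0.0,0.0,0.3,0.0,0.0,0.0,0],[0.0,0.0,0.44,0.0,0.0,0.0,0],[0.0,0.0,0.44,0.0,0.0,0.0,0],[0.0,0.0,0.44,0.0,0.0,0.0,0]]
```

play_rows(
  deltas=[
    [0, 0, -0.054, 0, 0, 0, 0],
    [-0.289, -0.759, -0.014, 0, 0, 0.072, 0],
    [-0.289, -0.759, -0.014, 0, 0, 0.072, 0],
    [-0.289, -0.759, -0.014, 0, 0, 0.072, 0],
    [-0.289, -0.759, -0.014, 0, 0, 0.072, 0],
    [-0.289, -0.759, -0.014, 0, 0, 0.072, 0],
    [-0.289, -0.759, -0.014, 0, 0, 0.072, 0],
    [-0.289, -0.759, -0.014, 0, 0, 0.072, 0],
    [-0.289, -0.759, -0.014, 0, 0, 0.072, 0],
    [-0.289, -0.759, -0.014, 0, 0, 0.072, 0],
  ],
)

```text
clock: 15.0
position: [0.4234, 0.1929, 0.2491]
tool_rot: [-3.141, 0.002, 0.007]
force: [1.3, -1.6, -0.1]
grip_width: 0.0854
finger_force: 0.0
```

play_rows(
  deltas=[
    [0, 0, 0, 0, 0, 0, 0],
    [0, 0, 0, 0, 0, 0, 0],
    [0, 0, 0.1, 0, 0, 0, 0],
    [0, 0, 0.2, 0, 0, 0, 0],
    [0, 0, 0.3, 0, 0, 0, 0],
    [0, 0, 0.4, 0, 0, 0, 0],
    [0, 0, 0.44, 0, 0, 0, 0],
    [0, 0, 0.44, 0, 0, 0, 0],
    [0, 0, 0.44, 0, 0, 0, 0],
  ],
)

```text
clock: 15.9
position: [0.4274, 0.1877, 0.0305]
tool_rot: [3.141, 0.0, -0.001]
force: [-0.2, 1.3, -0.1]
grip_width: 0.0851
finger_force: 0.0
```

Run:
```python
from rings import *
p,R,s=pose(); save(p,Ro.from_matrix(R));print(p,s['tool_rot'],s['force'],s['qpos'].round(2)); Q=Rd(0)
plan([([.4265,.1887,z],Q,0,2) for z in(.01,0,-.008)])
```

```text
[0.42740481 0.187715   0.0304508 ] [ 3.14108070e+00  2.37714717e-04 -1.10668738e-03] [-0.15518338  1.30551296 -0.13009787] [-0.4   0.56 -0.19  2.13  0.22  0.47 -2.32]
[[-0.002,-0.002,0.041,0.0,0.0,-0.001,0],[-0.002,-0.002,0.041,0.0,0.0,-0.001,0],[-0.002,-0.002,0.061,0.0,0.0,-0.001,0],[-0.002,-0.002,0.061,0.0,0.0,-0.001,0],[-0.002,-0.002,0.077,0.0,0.0,-0.001,0],[-0.002,-0.002,0.077,0.0,0.0,-0.001,0]]
```

play_rows(
  deltas=[
    [-0.002, -0.002, 0.03, 0, 0, 0, 0],
    [-0.002, -0.002, 0.05, 0, 0, 0, 0],
    [-0.002, -0.002, 0.061, 0, 0, 0, 0],
    [-0.002, -0.002, 0.061, 0, 0, 0, 0],
  ],
)

```text
clock: 16.3
position: [0.426, 0.1894, -0.0003]
tool_rot: [3.141, 0.0, 0.0]
force: [0.9, -1.3, -0.1]
grip_width: 0.0853
finger_force: 0.0
```

play_rows(
  deltas=[
    [0, 0, 0.008, 0, 0, 0, 0],
    [0, 0, 0.016, 0, 0, 0, 0],
    [0, 0, 0.016, 0, 0, 0, 0],
  ],
)

```text
clock: 16.6
position: [0.4258, 0.1895, -0.0086]
tool_rot: [3.141, 0.0, 0.0]
force: [0.9, 0.0, -0.3]
grip_width: 0.0854
finger_force: 0.0
```

Run:
```python
from rings import *
p,R,s=pose();print(p,s['force'])
S=grab_frame('scene'); np.save('s8.npy',S); u,v=proj('scene',[.4265,.1887,.02]).astype(int); print(u,v)
cv2.imwrite('pics/s8.png',cv2.resize(S[v-50:v+25,u-50:u+50,::-1],(800,600),interpolation=cv2.INTER_CUBIC))
```

```text
[ 0.4257639   0.18946754 -0.00864262] [ 0.93439617  0.04490399 -0.33912547]
276 175
```

View pics/s8.png

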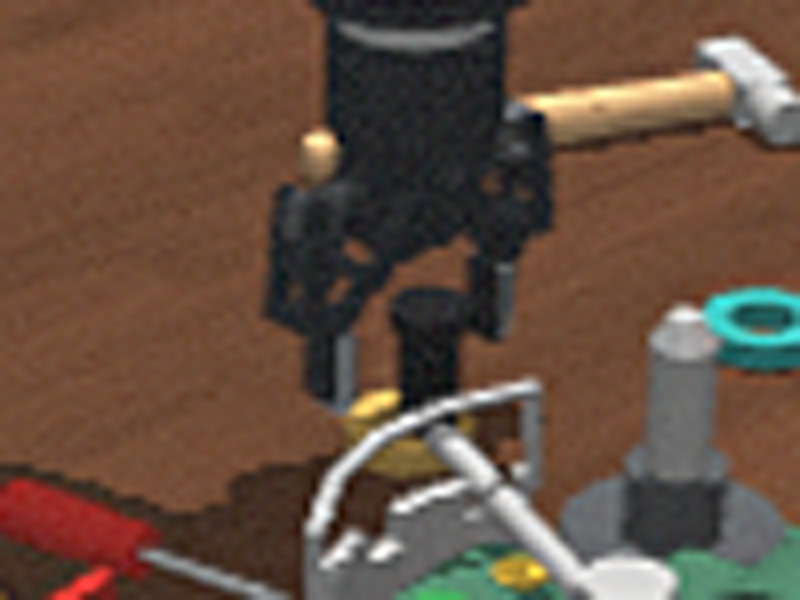

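The tips, crop (340,400), are still above the ring top, so I'll go lower with force feedback.

play_rows(
  deltas=[
    [0, 0, 0.01, 0, 0, 0, 0],
    [0, 0, 0.02, 0, 0, 0, 0],
    [0, 0, 0.02, 0, 0, 0, 0],
  ],
)

```text
clock: 16.95
position: [0.4255, 0.1894, -0.0191]
tool_rot: [3.141, 0.001, 0.0]
force: [0.5, 0.5, 0.9]
grip_width: 0.0854
finger_force: 0.0
```

play_rows(
  deltas=[
    [0, 0, 0, 0, 0, 0, 0.8],
    [0, 0, 0, 0, 0, 0, 0.8],
    [0, 0, 0, 0, 0, 0, 0.8],
    [0, 0, 0, 0, 0, 0, 0.8],
    [0, 0, 0, 0, 0, 0, 0.8],
  ],
  newtons=30,
)

```text
clock: 17.45
position: [0.4259, 0.1896, -0.0183]
tool_rot: [-3.141, -0.0, 0.0]
force: [0.5, 0.2, -0.5]
grip_width: 0.0174
finger_force: 0.0
```

play_rows(
  deltas=[
    [0, 0, 0, 0, 0, 0, 0],
    [0, 0, 0, 0, 0, 0, 0],
    [0, 0, 0, 0, 0, 0, 0],
    [0, 0, 0, 0, 0, 0, 0],
    [0, 0, 0.012, 0, 0, 0, 0],
    [0, 0, 0.022, 0, 0, 0, 0],
    [0, 0, 0.022, 0, 0, 0, 0],
  ],
)

```text
clock: 18.15
position: [0.4254, 0.1893, -0.0302]
tool_rot: [3.141, 0.001, 0.0]
force: [0.6, -0.8, 0.2]
grip_width: 0.0856
finger_force: 0.0
```

Run:
```python
from rings import *
p,R,s=pose();print(p,s['force'],s['qpos'],s['grip_width'])
S=grab_frame('scene')
h=cv2.cvtColor(S,cv2.COLOR_RGB2HSV)
for n in('scene',):
  for im in(np.load('s8.npy'),S):
    m=cv2.inRange(cv2.cvtColor(im,cv2.COLOR_RGB2HSV),(16,80,50),(34,255,255))[155:190,255:305]
    ys,xs=np.nonzero(m);print(len(xs),xs.min()+255,xs.max()+255,ys.min()+155,ys.max()+155)
print(proj('scene',[.4265,.1887,.014]))
cv2.imwrite('pics/s9.png',cv2.resize(S[125:200,226:326,::-1],(800,600),interpolation=cv2.INTER_CUBIC))
```

```text
[ 0.42538419  0.18932432 -0.03024003] [ 0.58585017 -0.75761621  0.21808328] [-0.44310584  0.68215554 -0.13473685  2.14432727  0.26310703  0.33142559
 -2.36781324] 0.08559407708874718
80 263 288 173 185
74 270 285 173 188
[276.62826975 177.35468122]
```

play_rows(
  deltas=[
    [0, 0, 0, 0, 0, 0, 0.4],
    [0, 0, 0, 0, 0, 0, 0.4],
    [0, 0, 0, 0, 0, 0, 0.6],
    [0, 0, 0, 0, 0, 0, 0.6],
    [0, 0, 0, 0, 0, 0, 0.6],
  ],
)

```text
clock: 18.7
position: [0.4259, 0.1896, -0.0291]
tool_rot: [-3.141, -0.0, 0.0]
force: [-0.9, -0.2, 6.3]
grip_width: 0.0539
finger_force: 30.4
```

Ring gripped (54 mm). I'll lift it, carry it over the arbor and lower gently.

play_rows(
  deltas=[
    [0, 0, -0.02, 0, 0, 0, 0.6],
    [0, 0, -0.1, 0, 0, 0, 0.6],
    [0, 0, -0.2, 0, 0, 0, 0.6],
    [0, 0, -0.3, 0, 0, 0, 0.6],
    [0, 0, -0.3, 0, 0, 0, 0.6],
    [0.157, 0.019, -0.3, 0, 0, 0, 0.6],
    [0.314, 0.019, -0.3, 0, 0, 0, 0.6],
    [0.314, 0.019, -0.3, 0, 0, 0, 0.6],
    [0.314, 0.019, -0.3, 0, 0, 0, 0.6],
    [0.314, 0.019, -0.3, 0, 0, 0, 0.6],
  ],
)

```text
clock: 19.7
position: [0.5834, 0.1795, 0.1203]
tool_rot: [3.142, 0.001, -0.001]
force: [-0.7, 0.2, -2.2]
grip_width: 0.0534
finger_force: 32.6
```

Run:
```python
from rings import *
p,R,s=pose(); save(p,Ro.from_matrix(R));print(p,s['force'],s['grip_width'],s['qpos'].round(2),s['tool_rot'])
S=grab_frame('scene');m=cv2.inRange(cv2.cvtColor(S,cv2.COLOR_RGB2HSV),(16,80,50),(34,255,255))
q=proj('scene',[.583,.18,p[2]+.036]);print(q)
for c in cv2.findContours(m,0,2)[0]:
  if cv2.contourArea(c)>8:print(cv2.boundingRect(c),cv2.contourArea(c))
plan([([.583,.180,.112],Rd(0),.6,2)])
```

```text
[0.58344935 0.17953833 0.12028064] [-0.74461206  0.22341284 -2.16579274] 0.05341448412913936 [-0.24  0.59 -0.22  1.7   0.16  0.86 -2.11] [ 3.14151589e+00  5.51985469e-04 -9.62117781e-04]
[311.52832909 155.70710757]
(242, 304, 29, 52) 1238.0
(231, 203, 15, 52) 340.5
(222, 198, 6, 6) 15.0
(288, 194, 7, 5) 16.0
(336, 168, 16, 11) 129.5
(304, 150, 18, 12) 114.0
(264, 137, 33, 11) 97.0
(386, 127, 6, 4) 9.0
(400, 122, 32, 19) 66.0
(413, 109, 30, 20) 63.5
(372, 101, 6, 14) 10.5
(426, 98, 20, 15) 65.5
(387, 96, 33, 35) 67.0
(370, 94, 22, 30) 63.0
(351, 94, 19, 16) 21.0
(367, 77, 23, 19) 40.0
(334, 77, 26, 40) 74.5
(355, 75, 18, 20) 27.0
(399, 73, 13, 24) 28.5
(342, 72, 16, 10) 8.5
(422, 63, 18, 23) 30.0
(410, 60, 14, 35) 32.5
(355, 54, 19, 20) 20.5
(335, 52, 21, 19) 41.5
(414, 50, 11, 9) 14.0
(275, 48, 16, 9) 42.5
(231, 44, 32, 12) 160.5
(342, 27, 107, 54) 1713.5
[[-0.001,-0.001,0.017,0.0,0.0,0.0,0.6],[-0.001,-0.001,0.017,0.0,0.0,0.0,0.6]]
```

play_rows(
  deltas=[
    [0, 0, 0.02, 0, 0, 0, 0.6],
    [0, 0, 0.04, 0, 0, 0, 0.6],
    [0, 0, 0.06, 0, 0, 0, 0.6],
    [0, 0, 0.06, 0, 0, 0, 0.6],
  ],
)

```text
clock: 20.15
position: [0.5816, 0.1799, 0.0889]
tool_rot: [3.141, 0.002, 0.001]
force: [-0.7, 0.3, -0.6]
grip_width: 0.0536
finger_force: 32.6
```

play_rows(
  deltas=[
    [0, 0, 0.01, 0, 0, 0, 0.6],
    [0, 0, 0.02, 0, 0, 0, 0.6],
    [0, 0, 0.02, 0, 0, 0, 0.6],
  ],
)

```text
clock: 20.45
position: [0.5826, 0.18, 0.08]
tool_rot: [3.141, 0.001, 0.0]
force: [0.3, -0.1, -1.7]
grip_width: 0.053
finger_force: 32.6
```

play_rows(
  deltas=[
    [0, 0, 0.012, 0, 0, 0, 0.6],
    [0, 0, 0.024, 0, 0, 0, 0.6],
    [0, 0, 0.036, 0, 0, 0, 0.6],
    [0, 0, 0.048, 0, 0, 0, 0.6],
    [0, 0, 0.06, 0, 0, 0, 0.6],
    [0, 0, 0.06, 0, 0, 0, 0.6],
  ],
)

```text
clock: 21.05
position: [0.5824, 0.1799, 0.0496]
tool_rot: [3.141, 0.001, 0.0]
force: [-0.4, -0.5, -0.4]
grip_width: 0.0533
finger_force: 32.6
```

play_rows(
  deltas=[
    [0, 0, 0.01, 0, 0, 0, 0.6],
    [0, 0, 0.02, 0, 0, 0, 0.6],
    [0, 0, 0.03, 0, 0, 0, 0.6],
    [0, 0, 0.03, 0, 0, 0, 0.6],
  ],
)

```text
clock: 21.45
position: [0.5824, 0.1799, 0.0348]
tool_rot: [3.141, 0.001, 0.0]
force: [-0.1, -0.1, -0.7]
grip_width: 0.0533
finger_force: 32.6
```

play_rows(
  deltas=[
    [0, 0, 0.004, 0, 0, 0, 0.6],
    [0, 0, 0.008, 0, 0, 0, 0.6],
    [0, 0, 0.008, 0, 0, 0, 0.6],
  ],
)

```text
clock: 21.75
position: [0.5828, 0.1801, 0.0314]
tool_rot: [3.142, 0.0, 0.0]
force: [-0.0, 0.4, -1.4]
grip_width: 0.0535
finger_force: 32.6
```

play_rows(
  deltas=[
    [0, 0, 0, 0, 0, 0, 0.2],
    [0, 0, 0, 0, 0, 0, 0.1],
    [0, 0, 0, 0, 0, 0, 0.1],
    [0, 0, 0, 0, 0, 0, 0],
    [0, 0, -0.1, 0, 0, 0, 0],
    [0, 0, -0.2, 0, 0, 0, 0],
    [0, 0, -0.3, 0, 0, 0, 0],
    [0, 0, -0.4, 0, 0, 0, 0],
    [0, 0, -0.4, 0, 0, 0, 0],
  ],
)

```text
clock: 22.65
position: [0.5854, 0.1811, 0.2385]
tool_rot: [-3.138, -0.009, -0.0]
force: [-1.0, 0.9, -0.1]
grip_width: 0.085
finger_force: 0.0
```

Run:
```python
from rings import *
p,R,s=pose(); save(p,Ro.from_matrix(R));print(p,s['force'],s['grip_width'])
for r in rings(): print(*r)
S=grab_frame('scene');m=cv2.inRange(cv2.cvtColor(S,cv2.COLOR_RGB2HSV),(16,80,50),(34,255,255))
for c in cv2.findContours(m,0,2)[0]:
  x,y,w,hh=cv2.boundingRect(c)
  if cv2.contourArea(c)>8 and 150<y<210 and 260<x<360:print((x,y,w,hh),cv2.contourArea(c),'cx',x+w/2-.5)
f=lambda zc:[proj('scene',[.583+.028*np.cos(a),.1793+.028*np.sin(a),zc+dz]) for a in np.linspace(0,6.28,60) for dz in(-.007,.007)]
for zc in(.067,.077,.087):
  q=np.array(f(zc));print('pred',zc,q.min(0),q.max(0))
```

```text
[0.58544145 0.181119   0.23853805] [-0.98633401  0.90357103 -0.11416042] 0.08501983085060397
(288, 194, 7, 5) 16.0 cx 291.0
(301, 175, 19, 13) 109.5 cx 310.0
(335, 168, 17, 11) 129.5 cx 343.0
pred 0.067 [300.59330049 175.17178133] [318.91744987 188.02144791]
pred 0.077 [300.73440838 172.40793997] [319.13924646 185.22223803]
pred 0.087 [300.87673066 169.62059073] [319.36297086 182.39842701]
```

Ring 1 is seated: scene box 301–319 × 175–187 against predicted 300.6–318.9 × 175.2–188.0. On to ring 2.

Run:
```python
from rings import *
print('jar',onz('top',105,163,.09))
p,R,s=pose();Q=Rd(.3);c=[.5593,.3882]
plan([([*c,.24],Q,0,8)]); plan([([*c,.14],Q,0,2),([*c,.04],Q,0,2),([*c,-.005],Q,0,2)])
```

```text
jar [0.63786332 0.39105504 0.09      ]
[[-0.052,-0.414,-0.002,-0.001,-0.005,-0.143,0],[-0.052,-0.414,-0.002,-0.001,-0.005,-0.143,0],[-0.052,-0.414,-0.002,-0.001,-0.005,-0.143,0],[-0.052,-0.414,-0.002,-0.001,-0.005,-0.143,0],[-0.052,-0.414,-0.002,-0.001,-0.005,-0.143,0],[-0.052,-0.414,-0.002,-0.001,-0.005,-0.143,0],[-0.052,-0.414,-0.002,-0.001,-0.005,-0.143,0],[-0.052,-0.414,-0.002,-0.001,-0.005,-0.143,0]]
[[0.0,0.0,0.2,0.0,0.0,0.0,0],[0.0,0.0,0.2,0.0,0.0,0.0,0],[0.0,0.0,0.4,0.0,0.0,0.0,0],[0.0,0.0,0.4,0.0,0.0,0.0,0],[0.0,0.0,0.49,0.0,0.0,0.0,0],[0.0,0.0,0.49,0.0,0.0,0.0,0]]
```

The jar (surface 49 mm from the ring centre) is close to the gripper body. I'll use a half-turned grasp (q7 clear of its limit), with the tool 5 mm off to −x.

Run:
```python
from rings import *
p,R,s=pose();save(p,Ro.from_matrix(R)); c=[.5543,.3885]; t=np.pi/3
plan([([*c,.24],Rd(t),0,9)]);plan([([*c,.24],Rd(2*t),0,8)]);plan([([*c,.24],Rd(3*t),0,9)])
plan([([*c,.14],Rd(np.pi),0,2),([*c,.04],Rd(np.pi),0,2),([*c,-.005],Rd(np.pi),0,2)])
```

```text
[[-0.058,-0.417,-0.014,0.0,-0.001,-0.5,0],[-0.058,-0.417,-0.014,0.0,-0.001,-0.5,0],[-0.058,-0.417,-0.014,0.0,-0.001,-0.5,0],[-0.058,-0.417,-0.014,0.0,-0.001,-0.5,0],[-0.058,-0.417,-0.014,0.0,-0.001,-0.5,0],[-0.058,-0.417,-0.014,0.0,-0.001,-0.5,0],[-0.058,-0.417,-0.014,0.0,-0.001,-0.5,0],[-0.058,-0.417,-0.014,0.0,-0.001,-0.5,0],[-0.058,-0.417,-0.014,0.0,-0.001,-0.5,0]]
[[0.0,0.0,0.0,0.0,0.0,-0.5,0],[0.0,0.0,0.0,0.0,0.0,-0.5,0],[0.0,0.0,0.0,0.0,0.0,-0.5,0],[0.0,0.0,0.0,0.0,0.0,-0.5,0],[0.0,0.0,0.0,0.0,0.0,-0.5,0],[0.0,0.0,0.0,0.0,0.0,-0.5,0],[0.0,0.0,0.0,0.0,0.0,-0.5,0],[0.0,0.0,0.0,0.0,0.0,-0.5,0]]
[[0.0,0.0,0.0,0.0,0.0,-0.5,0],[0.0,0.0,0.0,0.0,0.0,-0.5,0],[0.0,0.0,0.0,0.0,0.0,-0.5,0],[0.0,0.0,0.0,0.0,0.0,-0.5,0],[0.0,0.0,0.0,0.0,0.0,-0.5,0],[0.0,0.0,0.0,0.0,0.0,-0.5,0],[0.0,0.0,0.0,0.0,0.0,-0.5,0],[0.0,0.0,0.0,0.0,0.0,-0.5,0],[0.0,0.0,0.0,0.0,0.0,-0.5,0]]
[[0.0,0.0,0.2,0.0,0.0,0.0,0],[0.0,0.0,0.2,0.0,0.0,0.0,0],[0.0,0.0,0.4,0.0,0.0,0.0,0],[0.0,0.0,0.4,0.0,0.0,0.0,0],[0.0,0.0,0.49,0.0,0.0,0.0,0],[0.0,0.0,0.49,0.0,0.0,0.0,0]]
```

play_rows(
  deltas=[
    [-0.058, -0.417, -0.014, 0, 0, -0.5, 0],
    [-0.058, -0.417, -0.014, 0, 0, -0.5, 0],
    [-0.058, -0.417, -0.014, 0, 0, -0.5, 0],
    [-0.058, -0.417, -0.014, 0, 0, -0.5, 0],
    [-0.058, -0.417, -0.014, 0, 0, -0.5, 0],
    [-0.058, -0.417, -0.014, 0, 0, -0.5, 0],
    [-0.058, -0.417, -0.014, 0, 0, -0.5, 0],
    [-0.058, -0.417, -0.014, 0, 0, -0.5, 0],
    [-0.058, -0.417, -0.014, 0, 0, -0.5, 0],
  ],
)

```text
clock: 23.65
position: [0.5536, 0.3882, 0.2375]
tool_rot: [-3.141, 0.001, 1.043]
force: [-1.3, 0.4, -0.1]
grip_width: 0.0852
finger_force: 0.0
```

play_rows(
  deltas=[
    [0, 0, 0, 0, 0, -0.5, 0],
    [0, 0, 0, 0, 0, -0.5, 0],
    [0, 0, 0, 0, 0, -0.5, 0],
    [0, 0, 0, 0, 0, -0.5, 0],
    [0, 0, 0, 0, 0, -0.5, 0],
    [0, 0, 0, 0, 0, -0.5, 0],
    [0, 0, 0, 0, 0, -0.5, 0],
    [0, 0, 0, 0, 0, -0.5, 0],
    [0, 0, 0, 0, 0, -0.5, 0],
  ],
)

```text
clock: 24.55
position: [0.5537, 0.3884, 0.2382]
tool_rot: [-3.141, -0.0, 2.088]
force: [0.3, 0.3, 0.0]
grip_width: 0.0855
finger_force: 0.0
```

play_rows(
  deltas=[
    [0, 0, 0, 0, 0, -0.5, 0],
    [0, 0, 0, 0, 0, -0.5, 0],
    [0, 0, 0, 0, 0, -0.5, 0],
    [0, 0, 0, 0, 0, -0.5, 0],
    [0, 0, 0, 0, 0, -0.5, 0],
    [0, 0, 0, 0, 0, -0.5, 0],
    [0, 0, 0, 0, 0, -0.5, 0],
    [0, 0, 0, 0, 0, -0.5, 0],
    [0, 0, 0, 0, 0, -0.5, 0],
    [0, 0, 0, 0, 0, -0.5, 0],
  ],
)

```text
clock: 25.55
position: [0.5538, 0.3886, 0.2386]
tool_rot: [-3.141, 0.0, 3.137]
force: [0.3, 0.1, 0.7]
grip_width: 0.0855
finger_force: 0.0
```

Run:
```python
from rings import *
p,R,s=pose(); save(p,Ro.from_matrix(R));print(p,s['tool_rot'],s['force'],s['qpos'].round(2))
S=grab_frame('scene');m=cv2.inRange(cv2.cvtColor(S,cv2.COLOR_RGB2HSV),(16,80,50),(34,255,255))
for c in cv2.findContours(m,0,2)[0]:
  x,y,w,hh=cv2.boundingRect(c)
  if cv2.contourArea(c)>8 and 140<y<210 and 260<x<390:print((x,y,w,hh),cv2.contourArea(c))
for r in rings(): print(*r)
Q=Rd(np.pi);c=[.5543,.3885]
plan([([*c,.14],Q,0,2),([*c,.04],Q,0,2),([*c,-.005],Q,0,2)])
```

```text
[0.55378923 0.38857961 0.2386284 ] [-3.14142745e+00  1.59012718e-04  3.13650556e+00] [0.29722714 0.14709845 0.69117791] [-0.16  0.73 -0.96  1.37  0.59  1.34  0.44]
(287, 194, 8, 5) 18.5
(301, 176, 19, 12) 110.0
(336, 168, 16, 11) 129.5
[0.59060042 0.18992045 0.011     ] (179.7, 184.3) [19.4 19.6]
[ 0.88860291 -0.3153565   0.011     ] (349.6, 89.5) [20.5 27. ]
[[-0.001,0.0,0.197,0.0,0.0,-0.002,0],[-0.001,0.0,0.197,0.0,0.0,-0.002,0],[-0.001,0.0,0.397,0.0,0.0,-0.002,0],[-0.001,0.0,0.397,0.0,0.0,-0.002,0],[-0.001,0.0,0.487,0.0,0.0,-0.002,0],[-0.001,0.0,0.487,0.0,0.0,-0.002,0]]
```

play_rows(
  deltas=[
    [0, 0, 0.1, 0, 0, 0, 0],
    [0, 0, 0.2, 0, 0, 0, 0],
    [0, 0, 0.3, 0, 0, 0, 0],
    [0, 0, 0.4, 0, 0, 0, 0],
    [0, 0, 0.46, 0, 0, 0, 0],
    [0, 0, 0.5, 0, 0, 0, 0],
    [0, 0, 0.5, 0, 0, 0, 0],
  ],
)

```text
clock: 26.35
position: [0.5529, 0.3879, -0.0134]
tool_rot: [-3.14, -0.002, 3.141]
force: [0.6, -0.1, 0.9]
grip_width: 0.0855
finger_force: 0.0
```

play_rows(
  deltas=[
    [0, 0, 0.012, 0, 0, 0, 0],
    [0, 0, 0.024, 0, 0, 0, 0],
    [0, 0, 0.036, 0, 0, 0, 0],
    [0, 0, 0.036, 0, 0, 0, 0],
  ],
)

```text
clock: 26.75
position: [0.5538, 0.3884, -0.0296]
tool_rot: [-3.141, -0.0, -3.141]
force: [0.2, -0.9, 0.2]
grip_width: 0.0854
finger_force: 0.0
```

play_rows(
  deltas=[
    [0, 0, 0, 0, 0, 0, 0.4],
    [0, 0, 0, 0, 0, 0, 0.4],
    [0, 0, 0, 0, 0, 0, 0.6],
    [0, 0, 0, 0, 0, 0, 0.6],
    [0, 0, 0, 0, 0, 0, 0.6],
  ],
)

```text
clock: 27.25
position: [0.554, 0.3887, -0.0286]
tool_rot: [3.141, 0.001, -3.141]
force: [-1.5, -2.1, 7.5]
grip_width: 0.0534
finger_force: 30.4
```

play_rows(
  deltas=[
    [0, 0, -0.02, 0, 0, 0, 0.6],
    [0, 0, -0.1, 0, 0, 0, 0.6],
    [0, 0, -0.2, 0, 0, 0, 0.6],
    [0, 0, -0.3, 0, 0, 0, 0.6],
    [0, 0, -0.32, 0, 0, 0, 0.6],
    [0, 0, -0.32, 0, 0, 0, 0.6],
  ],
)

```text
clock: 27.85
position: [0.5545, 0.3891, 0.133]
tool_rot: [3.14, 0.003, -3.142]
force: [-0.4, -0.9, -1.5]
grip_width: 0.0531
finger_force: 32.4
```

play_rows(
  deltas=[
    [-0.02, -0.1, 0, 0, 0, 0, 0.6],
    [-0.03, -0.2, 0, 0, 0, 0, 0.6],
    [-0.04, -0.3, 0, 0, 0, 0, 0.6],
    [-0.048, -0.38, 0, 0, 0, 0, 0.6],
    [-0.048, -0.417, 0, 0, 0, 0, 0.6],
    [-0.048, -0.417, 0, 0, 0, 0, 0.6],
    [-0.048, -0.417, 0, 0, 0, 0, 0.6],
  ],
)

```text
clock: 28.55
position: [0.5773, 0.1799, 0.1295]
tool_rot: [3.142, -0.002, 3.142]
force: [0.1, 0.2, -1.7]
grip_width: 0.0533
finger_force: 32.4
```

Run:
```python
from rings import *
p,R,s=pose(); save(p,Ro.from_matrix(R));print(p,s['tool_rot'],s['force'],s['grip_width'])
S=grab_frame('scene');m=cv2.inRange(cv2.cvtColor(S,cv2.COLOR_RGB2HSV),(16,80,50),(34,255,255))
for c in cv2.findContours(m,0,2)[0]:
  x,y,w,hh=cv2.boundingRect(c)
  if cv2.contourArea(c)>8 and 130<y<210 and 260<x<390:print((x,y,w,hh),cv2.contourArea(c))
q=np.array([proj('scene',[.5832+.028*np.cos(a),.18+.028*np.sin(a),p[2]+.036+dz]) for a in np.linspace(0,6.28,60) for dz in(-.007,.007)]);print('pred',q.min(0),q.max(0))
plan([([.578,.180,.09],Rd(np.pi),.6,4)])
```

```text
[0.57732912 0.1799205  0.12951712] [ 3.14155888e+00 -1.58017981e-03  3.14152162e+00] [ 0.05871546  0.24096238 -1.68469304] 0.0533343857757162
(288, 194, 7, 5) 16.0
(301, 175, 19, 13) 111.0
(304, 147, 18, 12) 128.5
(264, 137, 32, 10) 126.0
pred [302.24591104 146.8349944 ] [321.39552021 159.28126176]
[[-0.001,0.0,0.079,0.0,-0.001,0.0,0.6],[-0.001,0.0,0.079,0.0,-0.001,0.0,0.6],[-0.001,0.0,0.079,0.0,-0.001,0.0,0.6],[-0.001,0.0,0.079,0.0,-0.001,0.0,0.6]]
```

play_rows(
  deltas=[
    [-0.001, 0, 0.02, 0, 0, 0, 0.6],
    [-0.001, 0, 0.04, 0, 0, 0, 0.6],
    [-0.001, 0, 0.06, 0, 0, 0, 0.6],
    [-0.001, 0, 0.08, 0, 0, 0, 0.6],
    [-0.001, 0, 0.08, 0, 0, 0, 0.6],
  ],
)

```text
clock: 29.1
position: [0.5775, 0.1799, 0.0889]
tool_rot: [-3.141, -0.002, -3.141]
force: [0.3, -0.2, -0.6]
grip_width: 0.0537
finger_force: 32.4
```

play_rows(
  deltas=[
    [0, 0, 0.01, 0, 0, 0, 0.6],
    [0, 0, 0.02, 0, 0, 0, 0.6],
    [0, 0, 0.02, 0, 0, 0, 0.6],
  ],
)

```text
clock: 29.4
position: [0.5782, 0.1799, 0.0801]
tool_rot: [-3.141, -0.0, -3.141]
force: [-0.4, -0.2, -0.9]
grip_width: 0.0534
finger_force: 32.4
```

play_rows(
  deltas=[
    [0, 0, 0.012, 0, 0, 0, 0.6],
    [0, 0, 0.024, 0, 0, 0, 0.6],
    [0, 0, 0.036, 0, 0, 0, 0.6],
    [0, 0, 0.036, 0, 0, 0, 0.6],
  ],
)

```text
clock: 29.8
position: [0.5779, 0.1799, 0.0616]
tool_rot: [-3.141, -0.001, -3.141]
force: [0.9, -0.9, -1.3]
grip_width: 0.0533
finger_force: 32.4
```

play_rows(
  deltas=[
    [0, 0, 0.01, 0, 0, 0, 0.6],
    [0, 0, 0.02, 0, 0, 0, 0.6],
    [0, 0, 0.03, 0, 0, 0, 0.6],
    [0, 0, 0.03, 0, 0, 0, 0.6],
  ],
)

```text
clock: 30.2
position: [0.578, 0.1799, 0.0468]
tool_rot: [-3.141, -0.001, -3.141]
force: [0.3, 0.3, 0.2]
grip_width: 0.0534
finger_force: 32.4
```

play_rows(
  deltas=[
    [0, 0, 0, 0, 0, 0, 0.2],
    [0, 0, 0, 0, 0, 0, 0.1],
    [0, 0, 0, 0, 0, 0, 0.1],
    [0, 0, 0, 0, 0, 0, 0],
    [0, 0, -0.1, 0, 0, 0, 0],
    [0, 0, -0.2, 0, 0, 0, 0],
    [0, 0, -0.3, 0, 0, 0, 0],
    [0, 0, -0.4, 0, 0, 0, 0],
    [0, 0, -0.4, 0, 0, 0, 0],
  ],
)

```text
clock: 31.1
position: [0.5801, 0.1818, 0.2541]
tool_rot: [3.139, 0.008, -3.141]
force: [0.8, 0.1, -0.3]
grip_width: 0.0857
finger_force: 0.0
```

Run:
```python
from rings import *
p,R,s=pose(); save(p,Ro.from_matrix(R));print(p,s['tool_rot'],s['force'],s['grip_width'],s['qpos'].round(2))
S=grab_frame('scene');np.save('s10.npy',S);m=cv2.inRange(cv2.cvtColor(S,cv2.COLOR_RGB2HSV),(16,80,50),(34,255,255))
for c in cv2.findContours(m,0,2)[0]:
  x,y,w,hh=cv2.boundingRect(c)
  if cv2.contourArea(c)>8 and 130<y<230 and 200<x<390:print((x,y,w,hh),cv2.contourArea(c))
for z in(.074,):
  q=np.array([proj('scene',[.583+.028*np.cos(a),.1793+.028*np.sin(a),z+dz]) for a in np.linspace(0,6.28,60) for dz in(-.014,.014)]);print('pred 2 rings',q.min(0),q.max(0))
# plate grasp on lock peg, half turned
x=np.array([np.cos(Y),np.sin(Y),0]);m=np.array([.6283,-.1652,0])-.002*x
for rep in [[([.57,.0,.27],Rd(np.pi),0,9)],[([*m[:2],.26],Rd(np.pi+Y),0,9)],[([*m[:2],.16],Rd(np.pi+Y),0,3),([*m[:2],.1133],Rd(np.pi+Y),0,4)]]: plan(rep)
```

```text
[0.58011002 0.18177278 0.2540504 ] [ 3.13878845  0.00776262 -3.1413637 ] [ 0.81208115  0.13360158 -0.3401683 ] 0.0856726472482274 [ 0.25  0.61 -1.02  1.55  0.54  1.27  0.72]
(231, 203, 15, 52) 338.5
(222, 198, 6, 6) 13.5
(288, 194, 7, 5) 16.0
(301, 172, 19, 16) 180.5
(264, 134, 53, 14) 187.0
pred 2 rings [300.59330049 171.29583797] [319.22850348 188.02144791]
[[0.02,-0.363,-0.033,0.001,0.004,0.0,0],[0.02,-0.363,-0.033,0.001,0.004,0.0,0],[0.02,-0.363,-0.033,0.001,0.004,0.0,0],[0.02,-0.363,-0.033,0.001,0.004,0.0,0],[0.02,-0.363,-0.033,0.001,0.004,0.0,0],[0.02,-0.363,-0.033,0.001,0.004,0.0,0],[0.02,-0.363,-0.033,0.001,0.004,0.0,0],[0.02,-0.363,-0.033,0.001,0.004,0.0,0],[0.02,-0.363,-0.033,0.001,0.004,0.0,0]]
[[-0.113,-0.331,0.02,0.0,0.0,-0.072,0],[-0.113,-0.331,0.02,0.0,0.0,-0.072,0],[-0.113,-0.331,0.02,0.0,0.0,-0.072,0],[-0.113,-0.331,0.02,0.0,0.0,-0.072,0],[-0.113,-0.331,0.02,0.0,0.0,-0.072,0],[-0.113,-0.331,0.02,0.0,0.0,-0.072,0],[-0.113,-0.331,0.02,0.0,0.0,-0.072,0],[-0.113,-0.331,0.02,0.0,0.0,-0.072,0],[-0.113,-0.331,0.02,0.0,0.0,-0.072,0]]
[[0.0,-0.001,0.2,0.0,0.0,0.0,0],[0.0,-0.001,0.2,0.0,0.0,0.0,0],[0.0,-0.001,0.2,0.0,0.0,0.0,0],[0.0,-0.001,0.293,0.0,0.0,0.0,0],[0.0,-0.001,0.293,0.0,0.0,0.0,0],[0.0,-0.001,0.293,0.0,0.0,0.0,0],[0.0,-0.001,0.293,0.0,0.0,0.0,0]]
```

Both rings are seated: box 301–319 × 172–187 against predicted 300.6–319.2 × 171.3–188.0. Now the plate again.

play_rows(
  deltas=[
    [0.02, -0.363, -0.033, 0, 0.004, 0, 0],
    [0.02, -0.363, -0.033, 0, 0.004, 0, 0],
    [0.02, -0.363, -0.033, 0, 0.004, 0, 0],
    [0.02, -0.363, -0.033, 0, 0.004, 0, 0],
    [0.02, -0.363, -0.033, 0, 0.004, 0, 0],
    [0.02, -0.363, -0.033, 0, 0.004, 0, 0],
    [0.02, -0.363, -0.033, 0, 0.004, 0, 0],
  ],
)

```text
clock: 31.85
position: [0.5682, -0.0004, 0.2637]
tool_rot: [3.141, -0.009, -3.14]
force: [0.2, 1.0, -0.6]
grip_width: 0.0853
finger_force: 0.0
```

play_rows(
  deltas=[
    [-0.113, -0.331, 0.02, 0, 0, -0.072, 0],
    [-0.113, -0.331, 0.02, 0, 0, -0.072, 0],
    [-0.113, -0.331, 0.02, 0, 0, -0.072, 0],
    [-0.113, -0.331, 0.02, 0, 0, -0.072, 0],
    [-0.113, -0.331, 0.02, 0, 0, -0.072, 0],
    [-0.113, -0.331, 0.02, 0, 0, -0.072, 0],
    [-0.113, -0.331, 0.02, 0, 0, -0.072, 0],
    [-0.113, -0.331, 0.02, 0, 0, -0.072, 0],
  ],
)

```text
clock: 32.65
position: [0.6249, -0.1654, 0.2539]
tool_rot: [3.14, -0.008, -2.988]
force: [-0.8, 0.1, 0.7]
grip_width: 0.0857
finger_force: 0.0
```

Run:
```python
from rings import *
p,R,s=pose(); save(p,Ro.from_matrix(R));print(p,s['tool_rot'],s['force'],s['grip_width'],s['qpos'].round(2))
x=np.array([np.cos(Y),np.sin(Y),0]);m=np.array([.6283,-.1652,0])-.002*x
Q=Rd(np.pi+Y)
plan([([*m[:2],.16],Q,0,3),([*m[:2],.1133],Q,0,4)])
S=grab_frame('scene')
h=cv2.cvtColor(S,cv2.COLOR_RGB2HSV); mm=cv2.inRange(h,(0,150,60),(8,255,255))|cv2.inRange(h,(172,150,60),(180,255,255))
for c in cv2.findContours(mm,0,2)[0]:
  if cv2.contourArea(c)>40 and cv2.boundingRect(c)[1]>170:print('red',cv2.boundingRect(c),cv2.contourArea(c))
e=np.array([.6283,-.1652,.147]);yv=np.array([-x[1],x[0],0])
q=np.array([proj('scene',e+yv*a+np.array([0,0,b])) for a in(-.025,.025) for b in(.023,-.072)]);print(q.min(0),q.max(0))
```

```text
[ 0.62494168 -0.16541563  0.25391845] [ 3.14049647 -0.00805459 -2.98832492] [-0.83443883  0.14330908  0.72601406] 0.08574330787234291 [ 0.76  0.69 -1.03  1.43  0.59  1.36  1.44]
[[-0.004,-0.001,0.188,0.001,-0.004,0.002,0],[-0.004,-0.001,0.188,0.001,-0.004,0.002,0],[-0.004,-0.001,0.188,0.001,-0.004,0.002,0],[-0.005,-0.001,0.281,0.001,-0.004,0.002,0],[-0.005,-0.001,0.281,0.001,-0.004,0.002,0],[-0.005,-0.001,0.281,0.001,-0.004,0.002,0],[-0.005,-0.001,0.281,0.001,-0.004,0.002,0]]
red (249, 290, 15, 16) 170.0
red (56, 242, 37, 49) 938.0
red (169, 225, 25, 57) 858.0
red (305, 221, 112, 92) 5926.5
red (224, 185, 22, 52) 434.5
[224.06139704 195.99693038] [239.44166484 236.1637214 ]
```

play_rows(
  deltas=[
    [-0.004, 0, 0.09, 0, -0.004, 0.002, 0],
    [-0.004, 0, 0.18, 0, -0.004, 0.002, 0],
    [-0.005, 0, 0.25, 0, -0.004, 0.002, 0],
    [-0.005, 0, 0.281, 0, -0.004, 0.002, 0],
    [-0.005, 0, 0.281, 0, -0.004, 0.002, 0],
    [-0.005, 0, 0.281, 0, -0.004, 0.002, 0.9],
    [-0.005, 0, 0.281, 0, -0.004, 0.002, 0.9],
    [-0.005, 0, 0.281, 0, -0.004, 0.002, 0.9],
    [-0.005, 0, 0.281, 0, -0.004, 0.002, 0.9],
    [-0.005, 0, 0.281, 0, -0.004, 0.002, 0.9],
  ],
)

```text
clock: 33.7
position: [0.6271, -0.1668, 0.1148]
tool_rot: [3.142, 0.002, -2.995]
force: [-1.3, -1.8, 8.3]
grip_width: 0.0492
finger_force: 30.4
```

Run:
```python
from rings import *
p,R,s=pose(); save(p,Ro.from_matrix(R));print(p,s['tool_rot'],s['force'],s['grip_width'],s['finger_force'])
```

```text
[ 0.6270964  -0.1668377   0.11481437] [ 3.14158541e+00  2.31610861e-03 -2.99510896e+00] [-1.27899859 -1.79306202  8.28066234] 0.04919510442228008 30.437581837177277
```

play_rows(
  deltas=[
    [0, 0, -0.014, 0, 0, 0, 0.9],
    [0, 0, -0.026, 0, 0, 0, 0.9],
    [0, 0, -0.026, 0, 0, 0, 0.9],
  ],
)

```text
clock: 34.0
position: [0.6267, -0.1666, 0.1275]
tool_rot: [3.141, 0.002, -2.995]
force: [0.2, 0.2, -0.3]
grip_width: 0.0489
finger_force: 31.2
```

play_rows(
  deltas=[
    [0.03, 0, 0, 0, 0, 0, 0.9],
    [0.06, 0, 0, 0, 0, 0, 0.9],
    [0.096, 0, 0, 0, 0, 0, 0.9],
    [0.096, 0, 0, 0, 0, 0, 0.9],
    [0.096, 0, 0, 0, 0, 0, 0.9],
  ],
)

```text
clock: 34.5
position: [0.5789, -0.1739, 0.1264]
tool_rot: [3.141, 0.0, -2.995]
force: [0.7, -0.6, -0.5]
grip_width: 0.0489
finger_force: 31.3
```

Run:
```python
from rings import *
p,R,s=pose(); save(p,Ro.from_matrix(R));print(p,s['tool_rot'],s['force'],s['grip_width'],s['finger_force'])
x=np.array([.957,-.291,0]);m=np.array([.5172,-.4052,0]);Q=Rd(np.pi-.295);z=np.array([0,0,1.])
a=m-.050*x
plan([(p+z*.1,Rd(np.pi+Y),.9,3),(a+z*.19,Q,.9,7)])
plan([(a+z*.15,Q,.9,2),(a+z*.107,Q,.9,4)])
```

```text
[ 0.5789359  -0.17386591  0.12637249] [ 3.14065085e+00  4.90013658e-04 -2.99513455e+00] [ 0.6778331  -0.5866297  -0.53962333] 0.0488835793543125 31.278482526540756
[[0.0,0.0,-0.2,0.0,0.0,-0.002,0.9],[0.0,0.0,-0.2,0.0,0.0,-0.002,0.9],[0.0,0.0,-0.2,0.0,0.0,-0.002,0.9],[0.28,-0.397,-0.128,0.0,0.0,0.211,0.9],[0.28,-0.397,-0.128,0.0,0.0,0.211,0.9],[0.28,-0.397,-0.128,0.0,0.0,0.211,0.9],[0.28,-0.397,-0.128,0.0,0.0,0.211,0.9],[0.28,-0.397,-0.128,0.0,0.0,0.211,0.9],[0.28,-0.397,-0.128,0.0,0.0,0.211,0.9],[0.28,-0.397,-0.128,0.0,0.0,0.211,0.9]]
[[0.0,0.0,0.08,0.001,0.0,0.0,0.9],[0.0,0.0,0.08,0.001,0.0,0.0,0.9],[0.0,0.0,0.166,0.001,0.0,0.0,0.9],[0.0,0.0,0.166,0.001,0.0,0.0,0.9],[0.0,0.0,0.166,0.001,0.0,0.0,0.9],[0.0,0.0,0.166,0.001,0.0,0.0,0.9]]
```

play_rows(
  deltas=[
    [0, 0, -0.1, 0, 0, 0, 0.9],
    [0, 0, -0.18, 0, 0, 0, 0.9],
    [0.28, -0.397, -0.128, 0, 0, 0.211, 0.9],
    [0.28, -0.397, -0.128, 0, 0, 0.211, 0.9],
    [0.28, -0.397, -0.128, 0, 0, 0.211, 0.9],
    [0.28, -0.397, -0.128, 0, 0, 0.211, 0.9],
    [0.28, -0.397, -0.128, 0, 0, 0.211, 0.9],
    [0.28, -0.397, -0.128, 0, 0, 0.211, 0.9],
    [0.28, -0.397, -0.128, 0, 0, 0.211, 0.9],
    [0.28, -0.397, -0.128, 0, 0, 0.211, 0.9],
  ],
)

```text
clock: 35.5
position: [0.4704, -0.3893, 0.1901]
tool_rot: [3.14, 0.0, 2.848]
force: [0.5, 0.6, 0.1]
grip_width: 0.0492
finger_force: 31.8
```

play_rows(
  deltas=[
    [0, 0, 0.04, 0, 0, 0, 0.9],
    [0, 0, 0.08, 0, 0, 0, 0.9],
    [0, 0, 0.12, 0, 0, 0, 0.9],
    [0, 0, 0.166, 0, 0, 0, 0.9],
    [0, 0, 0.166, 0, 0, 0, 0.9],
    [0, 0, 0.166, 0, 0, 0, 0.9],
  ],
)

```text
clock: 36.1
position: [0.4702, -0.3895, 0.1076]
tool_rot: [3.14, -0.0, 2.848]
force: [0.4, -0.4, -0.3]
grip_width: 0.0488
finger_force: 31.8
```

Run:
```python
from rings import *
p,R,s=pose(); save(p,Ro.from_matrix(R));print(p,s['tool_rot'],s['force'],s['grip_width'],s['qpos'].round(2))
x=np.array([.957,-.291,0]);y=np.array([.291,.957,0]);d=p-np.array([.5172,-.4052,.135]);print('local',d@x,d@y,d[2])
m=np.array([.5172,-.4052,0])-.002*x;Q=Rd(np.pi-.295);z=np.array([0,0,1.]);a=m-.048*x
plan([(a+.107*z,Q,.9,1),(m-.03*x+z*.107,Q,.9,1),(m-.015*x+z*.107,Q,.9,1),(m+z*.107,Q,.9,3),(m+z*.094,Q,.9,3)])
S=grab_frame('scene')
cv2.imwrite('pics/s11.png',cv2.resize(S[190:310,40:200,::-1],(800,600),interpolation=cv2.INTER_CUBIC))
```

```text
[ 0.47022332 -0.38947611  0.10755581] [ 3.14003016e+00 -1.60991949e-04  2.84825244e+00] [ 0.38675175 -0.35841718 -0.25126505] 0.048777889759356964 [ 1.15  0.75 -0.87  1.69  0.65  1.02  1.34]
local -0.04953232949830226 0.001377546923257574 -0.027444190846443034
[[0.001,-0.003,0.001,0.001,0.0,0.001,0.9],[-0.035,-0.003,0.001,0.001,0.0,0.001,0.9],[-0.065,-0.003,0.001,0.001,0.0,0.001,0.9],[-0.095,-0.003,0.001,0.001,0.0,0.001,0.9],[-0.095,-0.003,0.001,0.001,0.0,0.001,0.9],[-0.095,-0.003,0.001,0.001,0.0,0.001,0.9],[-0.095,-0.003,0.027,0.001,0.0,0.001,0.9],[-0.095,-0.003,0.027,0.001,0.0,0.001,0.9],[-0.095,-0.003,0.027,0.001,0.0,0.001,0.9]]
```

play_rows(
  deltas=[
    [0, -0.002, 0, 0, 0, 0, 0.9],
    [-0.033, -0.002, 0, 0, 0, 0, 0.9],
    [-0.065, -0.002, 0, 0, 0, 0, 0.9],
    [-0.095, -0.002, 0, 0, 0, 0, 0.9],
    [-0.095, -0.002, 0, 0, 0, 0, 0.9],
  ],
)

```text
clock: 36.65
position: [0.5163, -0.4052, 0.1077]
tool_rot: [3.14, 0.001, 2.847]
force: [-0.3, 0.1, -1.0]
grip_width: 0.0488
finger_force: 31.8
```

play_rows(
  deltas=[
    [0, 0, 0.012, 0, 0, 0, 0.9],
    [0, 0, 0.025, 0, 0, 0, 0.9],
    [0, 0, 0.025, 0, 0, 0, 0.9],
  ],
)

```text
clock: 36.95
position: [0.5141, -0.4054, 0.0945]
tool_rot: [3.141, -0.0, 2.846]
force: [-1.5, 0.5, 8.6]
grip_width: 0.0489
finger_force: 32.8
```

play_rows(
  deltas=[
    [0, 0, 0, 0, 0, 0, 0.1],
    [0, 0, 0, 0, 0, 0, 0.1],
    [0, 0, 0, 0, 0, 0, 0.1],
    [0, 0, 0, 0, 0, 0, 0.1],
    [0, 0, -0.06, 0, 0, 0, 0.1],
    [0, 0, -0.16, 0, 0, 0, 0],
    [0, 0, -0.26, 0, 0, 0, 0],
    [0, 0, -0.32, 0, 0, 0, 0],
    [0, 0, -0.32, 0, 0, 0, 0],
  ],
)

```text
clock: 37.85
position: [0.516, -0.4058, 0.2589]
tool_rot: [-3.141, 0.005, 2.846]
force: [0.2, -0.5, -1.4]
grip_width: 0.0854
finger_force: 0.0
```

Run:
```python
from lev import *
p,R,s=pose(); save(p,Ro.from_matrix(R));print(p,s['tool_rot'],s['force'],s['qpos'].round(2))
S=grab_frame('scene')
def mask(im):
    h=cv2.cvtColor(im,cv2.COLOR_RGB2HSV); return cv2.inRange(h,(0,150,60),(8,255,255))|cv2.inRange(h,(172,150,60),(180,255,255))
for im in(np.load('scene0.npy'),S):
  for c in cv2.findContours(mask(im),0,2)[0]:
    b=cv2.boundingRect(c)
    if cv2.contourArea(c)>40 and 170<b[1]<290:print(b,cv2.contourArea(c))
  print()
# go to knob at yellow; tool yaw = lever angle (+pi)
P,a=lever(-.5,0,[0,0,.105]); print(P,a)
mid=[.50,-.16,.26]
plan([(mid,Rd(np.pi-.1),0,9)]);plan([([*P[:2],.26],Rd(np.pi+a),0,9)])
```

```text
[ 0.51595812 -0.40580638  0.25891351] [-3.14076615  0.00518591  2.84633794] [ 0.21139332 -0.45837303 -1.37179012] [ 1.12  0.66 -0.93  1.41  0.53  1.33  1.45]
(56, 242, 37, 49) 941.0
(169, 224, 25, 58) 857.0
(109, 223, 31, 39) 384.5
(304, 221, 113, 92) 5925.5
(225, 185, 18, 12) 116.5

(56, 242, 37, 49) 944.0
(169, 224, 25, 58) 863.0
(109, 223, 32, 39) 380.0
(304, 221, 113, 92) 5923.0
(225, 185, 21, 13) 130.5

[np.float64(0.5364003659444193), np.float64(0.09076364919287225), np.float64(0.105)] -0.3500000000000001
[[0.174,0.461,-0.003,-0.001,0.002,-0.093,0],[0.174,0.461,-0.003,-0.001,0.002,-0.093,0],[0.174,0.461,-0.003,-0.001,0.002,-0.093,0],[0.174,0.461,-0.003,-0.001,0.002,-0.093,0],[0.174,0.461,-0.003,-0.001,0.002,-0.093,0],[0.174,0.461,-0.003,-0.001,0.002,-0.093,0],[0.174,0.461,-0.003,-0.001,0.002,-0.093,0],[0.174,0.461,-0.003,-0.001,0.002,-0.093,0],[0.174,0.461,-0.003,-0.001,0.002,-0.093,0]]
[[-0.023,0.506,0.0,0.0,0.0,0.119,0],[-0.023,0.506,0.0,0.0,0.0,0.119,0],[-0.023,0.506,0.0,0.0,0.0,0.119,0],[-0.023,0.506,0.0,0.0,0.0,0.119,0],[-0.023,0.506,0.0,0.0,0.0,0.119,0],[-0.023,0.506,0.0,0.0,0.0,0.119,0],[-0.023,0.506,0.0,0.0,0.0,0.119,0],[-0.023,0.506,0.0,0.0,0.0,0.119,0],[-0.023,0.506,0.0,0.0,0.0,0.119,0]]
```

The plate is back, with the same image box as at the start. On to the lever.

play_rows(
  deltas=[
    [0.174, 0.461, 0, 0, 0.002, -0.093, 0],
    [0.174, 0.461, 0, 0, 0.002, -0.093, 0],
    [0.174, 0.461, 0, 0, 0.002, -0.093, 0],
    [0.174, 0.461, 0, 0, 0.002, -0.093, 0],
    [0.174, 0.461, 0, 0, 0.002, -0.093, 0],
    [0.174, 0.461, 0, 0, 0.002, -0.093, 0],
    [0.174, 0.461, 0, 0, 0.002, -0.093, 0],
    [0.174, 0.461, 0, 0, 0.002, -0.093, 0],
  ],
)

```text
clock: 38.7
position: [0.4979, -0.1604, 0.254]
tool_rot: [3.14, -0.005, 3.04]
force: [-0.3, -1.2, -0.6]
grip_width: 0.0853
finger_force: 0.0
```

play_rows(
  deltas=[
    [-0.023, 0.506, 0, 0, 0, 0.119, 0],
    [-0.023, 0.506, 0, 0, 0, 0.119, 0],
    [-0.023, 0.506, 0, 0, 0, 0.119, 0],
    [-0.023, 0.506, 0, 0, 0, 0.119, 0],
    [-0.023, 0.506, 0, 0, 0, 0.119, 0],
    [-0.023, 0.506, 0, 0, 0, 0.119, 0],
    [-0.023, 0.506, 0, 0, 0, 0.119, 0],
    [-0.023, 0.506, 0, 0, 0, 0.119, 0],
  ],
)

```text
clock: 39.5
position: [0.5351, 0.0893, 0.2544]
tool_rot: [-3.141, -0.005, 2.79]
force: [0.2, -0.2, -0.3]
grip_width: 0.0855
finger_force: 0.0
```

Run:
```python
from lev import *
p,R,s=pose(); save(p,Ro.from_matrix(R));print(p,s['tool_rot'],s['qpos'].round(2))
c=[.537,.0912]
plan([([*c,.16],Rd(np.pi-.35),0,3),([*c,.105],Rd(np.pi-.35),0,3)])
```

```text
[0.53513754 0.08926632 0.25440928] [-3.14129009 -0.00541822  2.7900946 ] [ 0.44  0.49 -1.01  1.71  0.44  1.19  0.54]
[[-0.003,0.005,0.189,0.0,-0.003,-0.001,0],[-0.003,0.005,0.189,0.0,-0.003,-0.001,0],[-0.003,0.005,0.189,0.0,-0.003,-0.001,0],[-0.004,0.005,0.299,0.0,-0.003,-0.001,0],[-0.004,0.005,0.299,0.0,-0.003,-0.001,0],[-0.004,0.005,0.299,0.0,-0.003,-0.001,0]]
```

play_rows(
  deltas=[
    [-0.003, 0.005, 0.09, 0, -0.003, 0, 0],
    [-0.003, 0.005, 0.18, 0, -0.003, 0, 0],
    [-0.003, 0.005, 0.26, 0, -0.003, 0, 0],
    [-0.004, 0.005, 0.299, 0, -0.003, 0, 0],
    [-0.004, 0.005, 0.299, 0, -0.003, 0, 0],
    [-0.004, 0.005, 0.299, 0, -0.003, 0, 1],
    [-0.004, 0.005, 0.299, 0, -0.003, 0, 1],
    [-0.004, 0.005, 0.299, 0, -0.003, 0, 1],
    [-0.004, 0.005, 0.299, 0, -0.003, 0, 1],
    [-0.004, 0.005, 0.299, 0, -0.003, 0, 1],
  ],
  newtons=40,
)

```text
clock: 40.5
position: [0.5374, 0.0929, 0.106]
tool_rot: [3.141, 0.002, 2.792]
force: [0.5, -1.2, 2.2]
grip_width: 0.0298
finger_force: 39.3
```

Run:
```python
from lev import *
p,R,s=pose(); save(p,Ro.from_matrix(R));print(p,s['tool_rot'],s['force'],s['grip_width'])
d=p[:2]-piv; sh=np.arctan2(-d[1],-d[0])-Y; print(np.hypot(*d),sh)
def L(sh,l):
    r=np.hypot(*d)-.16+.16*np.cos(l)-.03*np.sin(l); z=p[2]+.16*np.sin(l)-.03*(1-np.cos(l)); a=np.pi+Y+sh
    return [piv[0]+r*np.cos(a),piv[1]+r*np.sin(a),z],Rd(a),1,1
plan([L(-.5,l) for l in(.05,.1,.15,.2,.2)])
plan([L(h,.2) for h in(-.4,-.3,-.2,-.1,0,0,0)])
plan([L(0,l) for l in(.15,.1,.05,.015,.01,.01)])
```

```text
[0.53735799 0.09287505 0.10604075] [3.14100494e+00 2.49749818e-03 2.79184251e+00] [ 0.51081452 -1.20045771  2.16330887] 0.02978583121267437
0.15984114775640212 -0.5144633509000246
[[-0.003,-0.005,-0.016,0.0,0.001,0.0,1],[-0.008,-0.005,-0.032,0.0,0.001,0.0,1],[-0.013,-0.005,-0.047,0.0,0.001,0.0,1],[-0.018,-0.005,-0.062,0.0,0.001,0.0,1],[-0.018,-0.005,-0.062,0.0,0.001,0.0,1]]
[[-0.002,-0.03,0.0,0.0,0.0,-0.048,1],[-0.006,-0.059,0.0,0.0,0.0,-0.095,1],[-0.014,-0.089,0.0,0.0,0.0,-0.143,1],[-0.024,-0.117,0.0,0.0,0.0,-0.191,1],[-0.037,-0.144,0.0,0.0,0.0,-0.239,1],[-0.037,-0.144,0.0,0.0,0.0,-0.239,1],[-0.037,-0.144,0.0,0.0,0.0,-0.239,1]]
[[0.006,0.0,0.015,0.0,0.0,0.0,1],[0.011,0.0,0.03,0.0,0.0,0.0,1],[0.015,0.0,0.046,0.0,0.0,0.0,1],[0.017,0.0,0.057,0.0,0.0,0.0,1],[0.018,0.0,0.059,0.0,0.0,0.0,1],[0.018,0.0,0.059,0.0,0.0,0.0,1]]
```

play_rows(
  deltas=[
    [-0.003, 0, -0.016, 0, 0, 0, 1],
    [-0.008, 0, -0.032, 0, 0, 0, 1],
    [-0.013, 0, -0.048, 0, 0, 0, 1],
    [-0.018, 0, -0.064, 0, 0, 0, 1],
    [-0.018, 0, -0.064, 0, 0, 0, 1],
  ],
)

```text
clock: 41.0
position: [0.5464, 0.0892, 0.1383]
tool_rot: [3.141, 0.003, 2.791]
force: [5.7, -2.2, -9.6]
grip_width: 0.0293
finger_force: 40.2
```

play_rows(
  deltas=[
    [-0.002, -0.033, 0, 0, 0, -0.048, 1],
    [-0.006, -0.063, 0, 0, 0, -0.095, 1],
    [-0.014, -0.093, 0, 0, 0, -0.143, 1],
    [-0.024, -0.121, 0, 0, 0, -0.191, 1],
    [-0.037, -0.148, 0, 0, 0, -0.239, 1],
    [-0.037, -0.148, 0, 0, 0, -0.239, 1],
    [-0.037, -0.148, 0, 0, 0, -0.239, 1],
  ],
)

```text
clock: 41.7
position: [0.5375, 0.0127, 0.1372]
tool_rot: [-3.141, 0.001, -2.994]
force: [2.5, -4.7, -6.4]
grip_width: 0.0295
finger_force: 40.0
```

Run:
```python
from lev import *
p,R,s=pose();print(p,s['tool_rot'],s['force'],s['grip_width'])
d=p[:2]-piv; print(np.hypot(*d),np.arctan2(-d[1],-d[0])-Y)
```

```text
[0.53753464 0.01271622 0.13724541] [-3.14059152e+00  9.73031013e-04 -2.99396751e+00] [ 2.49818424 -4.65367215 -6.42851887] 0.029470347942529944
0.15095625460467746 0.004189667253783003
```

play_rows(
  deltas=[
    [0.006, 0, 0.016, 0, 0, 0, 1],
    [0.011, 0, 0.032, 0, 0, 0, 1],
    [0.015, 0, 0.048, 0, 0, 0, 1],
    [0.018, 0, 0.061, 0, 0, 0, 1],
    [0.018, 0, 0.061, 0, 0, 0, 1],
  ],
)

```text
clock: 42.2
position: [0.5253, 0.0119, 0.1061]
tool_rot: [-3.14, -0.005, -2.992]
force: [-22.3, -3.8, 14.9]
grip_width: 0.0293
finger_force: 41.1
```

Run:
```python
from lev import *
p,R,s=pose();print(p,s['tool_rot'],s['force'],s['grip_width'])
d=p[:2]-piv; print(np.hypot(*d),np.arctan2(-d[1],-d[0])-Y)
```

```text
[0.52533364 0.01191135 0.10608733] [-3.1395572  -0.00503953 -2.99181434] [-22.34025428  -3.80819951  14.89670212] 0.029296497926496207
0.1631396822529216 -0.0024212758384070387
```

play_rows(
  deltas=[
    [0, 0, 0, 0, 0, 0, 0.2],
    [0, 0, 0, 0, 0, 0, 0.2],
    [0, 0, 0, 0, 0, 0, 0.2],
    [0, 0, 0, 0, 0, 0, 0.2],
    [0, 0, 0, 0, 0, 0, 0.2],
    [0, 0, -0.08, 0, 0, 0, 0.2],
    [0, 0, -0.18, 0, 0, 0, 0.2],
    [0, 0, -0.28, 0, 0, 0, 0.2],
  ],
)

```text
clock: 43.0
position: [0.5279, 0.0131, 0.2486]
tool_rot: [3.141, 0.001, -2.99]
force: [1.9, -0.7, 0.7]
grip_width: 0.0685
finger_force: 0.0
```

play_rows(
  deltas=[
    [0, 0, 0, 0, 0, 0, 0],
    [0, -0.1, 0, 0, 0, 0, 0],
    [0, -0.2, 0, 0, 0, 0, 0],
    [0, -0.3, 0, 0, 0, 0, 0],
    [0, -0.3, 0, 0, 0, 0, 0],
    [0, -0.3, 0, 0, 0, 0, 0],
  ],
)

```text
clock: 43.6
position: [0.5509, -0.1364, 0.2467]
tool_rot: [3.141, 0.001, -2.993]
force: [0.2, 0.0, -0.3]
grip_width: 0.0856
finger_force: 0.0
```

Run:
```python
from rings import *
p,R,s=pose();print(p,s['force'],s['clock'])
S=grab_frame('scene');t=grab_frame('top');np.save('sF.npy',S);np.save('tF.npy',t)
m=cv2.inRange(cv2.cvtColor(S,cv2.COLOR_RGB2HSV),(16,80,50),(34,255,255))
for c in cv2.findContours(m,0,2)[0]:
  b=cv2.boundingRect(c)
  if cv2.contourArea(c)>8 and 150<b[1]<230 and 200<b[0]<390:print(b)
a=-np.pi+Y; k=piv+.16*np.array([np.cos(a),np.sin(a)])
print('exp captop crop',(proj('scene',[*k,.148])-[205,150])*5, 'tooth',(proj('scene',[*k,.168])-[205,150])*5)
cv2.imwrite('pics/fin.png',cv2.resize(S[150:270,205:365,::-1],(800,600),interpolation=cv2.INTER_CUBIC))
s0=np.load('scene0.npy')
d=np.abs(S.astype(int)-s0.astype(int)).max(2)
for n,q in(('tin',(145,238)),('jar',(367,171)),('driver',(233,190))): print(n,np.median(d[q[1]-10:q[1]+10,q[0]-8:q[0]+8]))
```

```text
[ 0.55088104 -0.13641886  0.24668906] [ 0.16779296  0.00771337 -0.26858412] 43.6
(222, 198, 24, 57)
(288, 194, 7, 4)
(301, 171, 19, 17)
exp captop crop [264.62262552 101.01206825] tooth [264.16475188  70.08209389]
tin 4.0
jar 3.0
driver 5.0
```

View pics/fin.png

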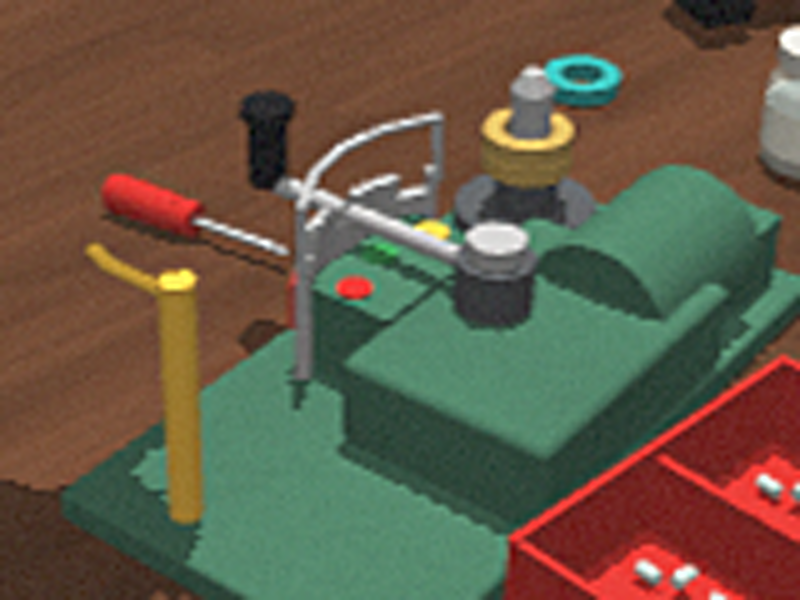

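The cap top at (268,101) matches the seated prediction (264.6,101), and the two rings are stacked flat. One last check of the bench for stray rings, then I hand in.

Run:
```python
from rings import *
r=[x for x in rings() if x[0][2]>0 and .2<x[0][0]<.85]; print(r)
if len(r)<=1: print(job_done())
```

```text
[(array([0.59202408, 0.19193533, 0.011     ]), (179.1, 183.8), array([19.8, 20.8]))]
the job is handed in; nothing more can be done
None
```

Job handed in at about 44 s: both brass rings (the only two found) are seated on the arbor, the red plate is back on its stand, the lever is in the green notch, and the tin, screwdriver and jar look unmoved in the final picture.

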